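# Put the tube rack away in the locker and snap its door shut

## Task

Put away the rack of tubes that stands loose in front of you: pull the small bench locker's door wide open against its roller catch, slide the rack lengthwise all the way into the locker, upright on the bench, and push the door until the catch snaps it fully shut. Do it gently, do not force the door, and leave everything else on the bench where it is.

Things in the scene. Friction and masses are not known exactly. Their poses are not given: they have to be found in the camera images.
- locker: Low grey metal locker fixed to the bench, no floor: 216 deep, 112 wide, 80 high; inside 210 deep, 100 wide, 74 high; a rack slides in on the bench top. Walls and top 6 thick; the door closes its mouth (front). Origin: middle of the mouth at bench height; +x into the locker, +y toward the hinge side (far from the robot), z up. The mouth looks to the robot's left.
- door (a joint): Door angle, rad: 0 fully shut (held by the catch), grows as the door swings out, to 2.3. Going through the catch takes about 9 N at the pull, either way. The catch acts below 0.13 rad, its crest is near 0.05: above the crest the roller pushes the door out, below it draws the door to 0. Past the catch the door swings easily and stays where it is left.
- door_pull (a point): Middle of the pull: an upright aluminium tab at the door's free edge, 50 wide, 8 thick, from 80 (the locker's top) to 134 above the bench. Hook a finger behind it over the top to pull; press its outer face to shut. Site: mid-thickness, 107 above the bench, 122 from the hinge axis along the door, 4 outside the inner face. Its -x is the outward normal, its -y runs to the free edge.
- door_hinge (a point): Point on the upright hinge axis, 40 above the bench, at x=0, y=+62 in the locker's frame. The door is a flat plate from 0 to 150 from this axis, 8 thick, 3 to 80 above the bench, its inner face in the plane of the axis; shut, the inner face lies in the plane of the mouth. A monitor stands behind, from about 0.73 m ahead of the robot: keep the gripper clear of it.
- catch (a point): Middle of the catch: an upright sprung roller, 12 diameter, 28 tall, on the outside of the locker wall on the free-edge side, at x=+7, y=-68 in the locker's frame, 42 above the bench; housing to 74 from the middle plane. A bead on the door's back rides over it.
- rack_centre (a point): Centre of the loose orange tube rack, half-way up (30 above the bench). 200 long along its y, 56 wide along its x, 48 high to its top plate (60 over the caps), 0.14 to 0.28 kg. The long sides are open: 4 thick base, top plate from 45 to 48 up, closed 4 thick end walls. Grip it across its width near an end, or push an end wall. Either end may go in first.
- cap_tub: Bystander: white tub of caps, 62 diameter, 35 high; origin at the centre of its foot. Do not move it.
- timer: Bystander: white timer, 66x66x17; origin at the centre of its underside. Do not move it.
- beaker_100: Bystander: glass beaker, 50 diameter, about 70 high; origin at the centre of its foot. Do not move it.
- white_pen: Bystander: white pen, 139 long, 10 high; origin at the centre of its underside. Do not move it.
- marker: Bystander: marker pen, 130 long, 16 high; origin at the centre of its underside. Do not move it.
- notebook: Bystander: notebook, 210x152x14; origin at the centre of its underside. Do not move it.

How it is judged:
On the way, in this order (a step that is already met when the one before it is completed fails the run):
1. the door is pulled open through the catch to at least 70 degrees (value of joint door above 1.2 rad), for 0.2 s.
2. the rack stands in the locker lengthwise, its near end at most 10 mm out of the mouth (x of rack_centre in the frame of locker above 0.09 m and y of rack_centre in the frame of locker between -0.03 and 0.03 m and height (world z) of rack_centre below 0.035 m and angle between rack_centre's own z axis and vertical below 0.1 rad), for 0.2 s.
At the end, for the whole second after the job is handed in: The door is snapped shut (within 0.03 rad), and behind it the rack stands on the bench inside the locker: its centre at least 96 mm inside the mouth, within 30 mm of the locker's middle plane and within 35 mm of the bench, upright within 0.1 rad, at rest (value of joint door below 0.03 rad and x of rack_centre in the frame of locker above 0.096 m and y of rack_centre in the frame of locker between -0.03 and 0.03 m and height (world z) of rack_centre below 0.035 m and angle between rack_centre's own z axis and vertical below 0.1 rad and linear speed of tube_rack below 0.02 m/s); the robot touches nothing.
It fails at once if a bystander (tub, timer, beaker, pen, marker, notebook) is moved by more than 30 mm (distance of any of cap_tub, timer, beaker_100, white_pen, marker, notebook from where it was at the start of the episode above 0.03 m).
It fails at once if the rack is tipped by more than 0.5 rad (angle between rack_centre's own z axis and vertical above 0.5 rad).
It fails at once if the locker or its door is forced with more than 60 N (contact force between any of the arm, the fingers and locker above 60 N).
It also fails if it takes over 72 s, if anything falls off the work surface, if the arm or the gripper's body presses on something with over 40 N, if the wrist force passes 120 N, or if a joint passes its speed limit or range.

## Robot

A 6-joint arm with a two-finger parallel gripper is mounted at the origin on a cart in front of the work surface, level with it; the furniture and walls round the work are solid. World frame = base frame: x ahead of the robot, y to its left, z up, the work surface at z = 0. Lengths are in m, angles in rad, forces in N, time in s.
With the tool pointing down it reaches from about 0.35 to 0.85 m from the base axis. Payload 8.1 kg.
Tool frame: the origin (TCP) lies between the finger pads; the fingertips stand 8 mm ahead of it and the grasp point (between the pads) lies 11 mm behind it; z points along the fingers, x is the direction in which the jaws open and shut, and the axes are right-handed (so a half turn about z gives the same grasp; the last joint's range is limited). The gripper opens to 85 mm and grips with 20 to 120 N. Pads are 22 mm wide; open, the fingers measure 114 mm over their backs; the gripper's body (76 mm by 85 mm) begins 54 mm behind the grasp point. The pads swing forward as they close: fully open they stand 13 mm farther back than shut.
Start: joints at [-1.314, 0.13, 1.488, -0, 1.523, -0.085], TCP at [0.201, -0.565, 0.239] pointing down, gripper open.
Joint ranges: [-2.96, 2.96], [-0.89, 2.26], [0.02, 2.5], [-1.34, 4.48], [0, 2.73], [-2.66, 2.66]. Speed limits (rad/s): [2.39, 2.39, 2.79, 3.14, 3.14, 3.14].

## Interface

Orientations are given as a unit quaternion [x, y, z, w].
In Python, from cell import arm gives the robot as it stands.
- The arm moves only by the tool step_arm, never from a script. Its argument "series" is one flat list of numbers, 7 for each row, row after row: the opening in per cent of the stroke, from 0 (shut) to 100 (fully open), then the shift along the tool's x, y, z in mm, then the turn, a rotation vector about the tool's x, y, z in degrees. In form: [grip, tx, ty, tz, ax, ay, az, grip, tx, ty, tz, ax, ay, az, ...]. A call has 1 to 10 rows; each row is the pose to reach, as a shift and turn from the pose commanded when the call began, along the tool's axes at that moment; what a row does not reach only later rows make up. A row lasts 1/12 s, in which the tool goes at most 41.7 mm and 7.16 degrees, less where a joint would pass 70% of its speed; a pose out of reach is approached as far as the arm can. A call with a gripper value outside its range is refused whole. The fingers move at their own pace and stop on an object; "force" is the grip in N (left out, the last holds). Time passes only in rows, so rows that repeat a pose let the fingers close. It gives the time, the measured TCP pose, the force and the opening at its end, in the units of the state.
- arm.state(): the state, without advancing time (a new reading comes with each control period).
- arm.capture(name): name is "scene" or "top"; returns a dict with "color" (480x640x3 uint8, blue, green, red), "intrinsics" (3x3 intrinsics, pixels), "R" (3x3) and "t" (3): a world point X has camera coordinates R X + t. Camera axes: x right, y down, z forward; pixel columns grow to the right and rows downward; lengths in m; the calibration is good to about 2 mm. A picture is of the moment at which its call begins. There is no depth.
- arm.hand_in(): hands the job in, once; it reports no verdict.
The state is a dict: "time": time; "q": joint angles; "dq": joint speeds; "effort": joint torques, N m; "ee_pos": TCP position; "tcp_rot": TCP orientation; "force": force on the tool from outside, world axes, zero at the start; "ft_torque": the same for the moment, N m; "gripper_width": finger opening in m.
Only numpy, scipy, OpenCV 4.12 (cv2) and the standard library are available. Lean on these libraries where they do the work, as an engineer would, in place of code of your own. Each camera call takes 0.05 s, during which the arm holds its last target.

## Working session

There is one attempt and no reset: what is moved stays moved. The work goes in short steps, Python scripts to look and compute and a tool call to move; the robot and the scene stay as the last step left them, time stands still between calls to the robot, and variables do not carry over. Pictures are saved under pics/ and viewed, and the job is handed in when it is done.

Besides the shell and the picture viewer there is one more tool, called after "Request:" in YAML: its name, and indented under it one key for each argument. step_arm: Moves the arm, as the interface text tells. Its arguments: {"type":"object","properties":{"series":{"type":"array","items":{"type":"number"}},"force":{"type":"number"}},"required":["series"]}

```bash
ls; mkdir -p pics; python3 - <<'E'
from cell import arm
import cv2,numpy as np,pickle
print(arm.state())
for n in("scene","top"):
    c=arm.capture(n); cv2.imwrite(f"pics/{n}0.png",c["color"]); pickle.dump(c,open(f"{n}0.pkl","wb"))
    print(n,c["intrinsics"],c["R"],c["t"], -c["R"].T@c["t"])
E
```

```text
pics
{'time': 0.0, 'q': array([-1.31438643e+00,  1.31193230e-01,  1.48929851e+00,  1.04645617e-05,
        1.52298916e+00, -8.53846784e-02]), 'dq': array([ 7.18404181e-04,  8.82711063e-04, -1.03107951e-03, -8.06443525e-04,
       -6.53783595e-05,  2.15314522e-05]), 'effort': array([-1.71517542e-03, -5.69412911e+01, -5.00544047e+01, -3.08873323e-04,
        1.50652259e-02, -5.15261979e-05]), 'ee_pos': array([ 0.20100246, -0.56475532,  0.2382147 ]), 'tcp_rot': array([ 8.17060807e-01, -5.76550731e-01, -7.18808347e-04, -6.12135513e-04]), 'force': array([-0.52900026,  0.380118  ,  0.00892453]), 'ft_torque': array([ 0.04918782, -0.00292161,  0.01740722]), 'gripper_width': 0.08541604897996136}
scene [[574.05682627   0.         311.29253905]
 [  0.         574.05682627 236.75183586]
 [  0.           0.           1.        ]] [[-0.48991359 -0.87149444  0.02195729]
 [-0.43152973  0.22054727 -0.87472338]
 [ 0.75747394 -0.43801409 -0.48412487]] [0.21173797 0.34076499 1.09321076] [-0.57729513  0.58821539  0.82267643]
top [[606.73853421   0.         326.05695362]
 [  0.         606.73853421 241.4362055 ]
 [  0.           0.           1.        ]] [[ 1.76788500e-02 -9.99843685e-01  2.51389082e-04]
 [-9.90820221e-01 -1.75530025e-02 -1.34041713e-01]
 [ 1.34025173e-01  2.12062196e-03 -9.90975659e-01]] [-0.09618791  0.54743132  1.4726834 ] [ 0.34672986 -0.08968682  1.53279621]
```

View pics/scene0.png

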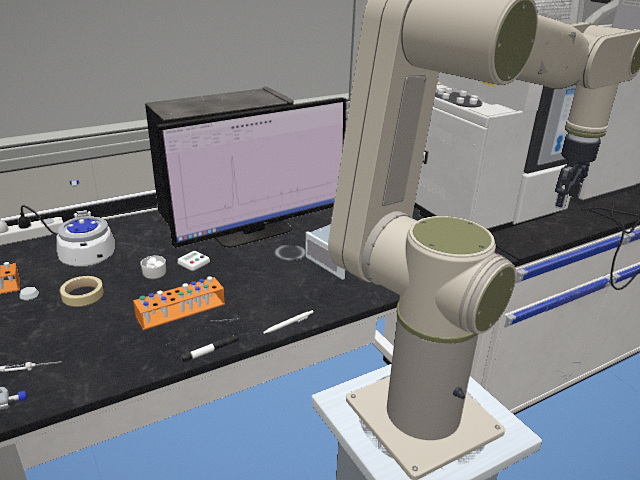

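View pics/top0.png

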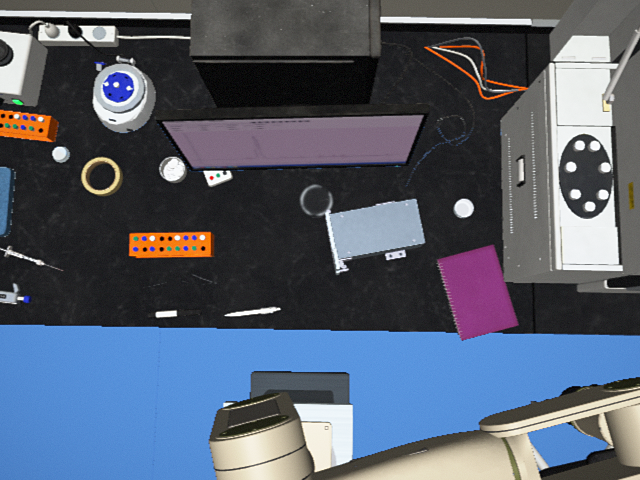

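```bash
python3 - <<'E'
import cv2
t=cv2.imread("pics/top0.png"); s=cv2.imread("pics/scene0.png")
cv2.imwrite("pics/c1.png",cv2.resize(t[170:290,290:450],None,fx=5,fy=5,interpolation=cv2.INTER_CUBIC))
cv2.imwrite("pics/c2.png",cv2.resize(t[150:330,110:290],None,fx=3.3,fy=3.3,interpolation=cv2.INTER_CUBIC))
cv2.imwrite("pics/c3.png",cv2.resize(s[210:290,260:360],None,fx=7,fy=7,interpolation=cv2.INTER_CUBIC))
E
```

```text
(no output)
```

View pics/c1.png

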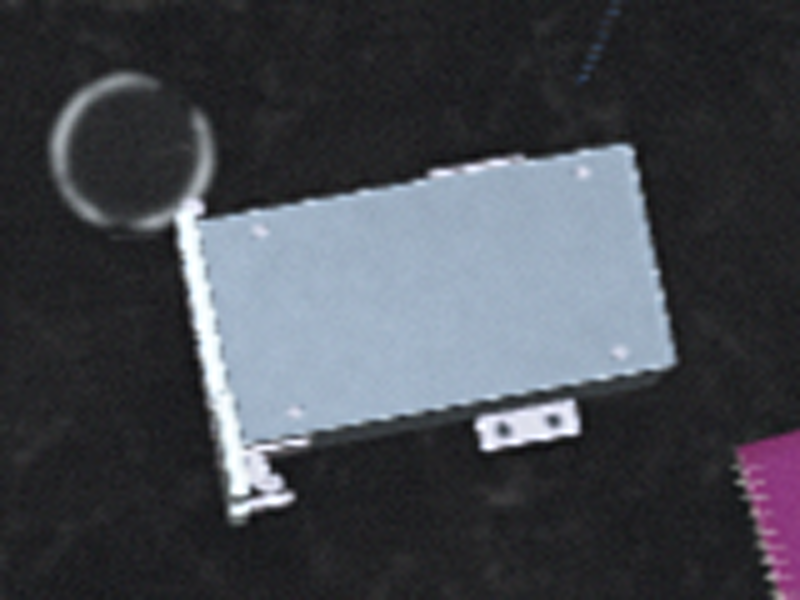

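View pics/c2.png

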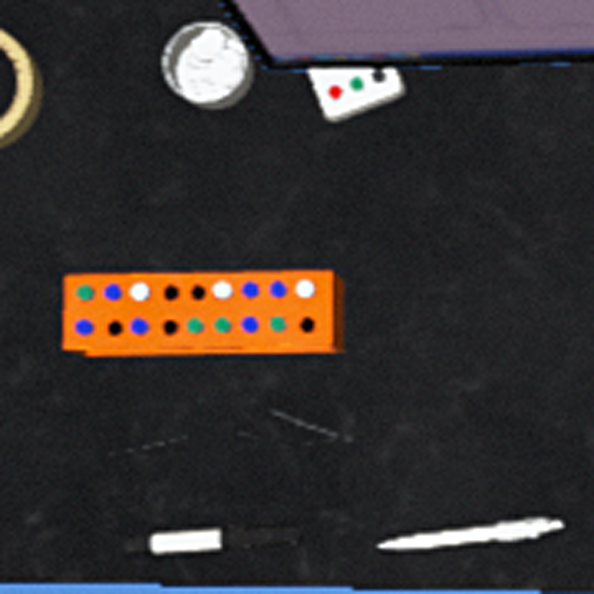

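View pics/c3.png

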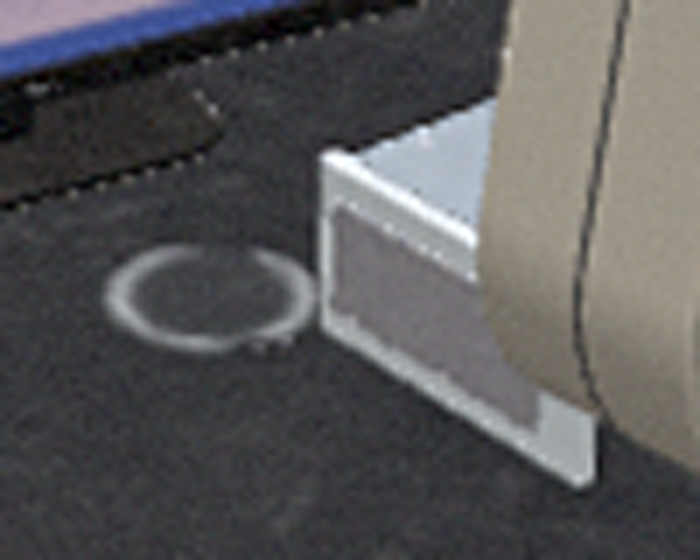

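```bash
cat > h.py <<'E'
import numpy as np,pickle,cv2
from scipy.spatial.transform import Rotation as Ro
from scipy.optimize import least_squares
def ray(c,u,v,z):
    K,R,t=c["intrinsics"],c["R"],c["t"]
    d=R.T@np.linalg.inv(K)@np.array([u,v,1.]); o=-R.T@t
    return o+d*(z-o[2])/d[2]
def proj(c,X):
    X=np.atleast_2d(X); p=(c["R"]@X.T).T+c["t"]; q=(c["intrinsics"]@p.T).T
    return q[:,:2]/q[:,2:]
def pose(p,X):  # x,y,yaw ; local->world
    a=p[2]; c,s=np.cos(a),np.sin(a); X=np.atleast_2d(X)
    return np.c_[p[0]+c*X[:,0]-s*X[:,1],p[1]+s*X[:,0]+c*X[:,1],X[:,2]]
def crop(p,f,x,y): return (np.array(p)+.5)/f-.5+np.array([x,y])
E
python3 - <<'E'
from h import *
c=pickle.load(open("top0.pkl","rb"))
# locker
px=crop([[632,145],[677,365],[242,445],[195,222]],5,290,170)
for p in px: print(ray(c,*p,.08))
loc=np.array([[.216,.056,.08],[.216,-.056,.08],[0,-.056,.08],[0,.056,.08]])
f=lambda p:(proj(c,pose(p,loc))-px).ravel()
w=np.array([ray(c,*p,.08) for p in px]); d=w[0]-w[3]
r=least_squares(f,[*( (w[2]+w[3])/2)[:2],np.arctan2(d[1],d[0])]); L=r.x
print("locker",L,np.degrees(L[2]),np.round(r.fun,2))
# rack: top plate z=.048 front-right etc. top corners
px=crop([[64,276],[334,270],[334,350],[64,350]],3.3,110,150)
for p in px: print("rack",ray(c,*p,.048))
for n,p,z in [("beaker",(463,207),.07),("tub",crop((208,65),3.3,110,150),.035),("timer",crop((355,95),3.3,110,150),.017)]: print(n,ray(c,*p,z))
for n,(a) in [("pen",[(378,546),(564,523)]),("marker",[(125,545),(300,536)])]:
    for q in a: print(n,ray(c,*crop(q,3.3,110,150),.01))
for q in [(437,262),(495,245),(518,322),(463,339)]: print("nb",ray(c,*q,.014))
np.save("L.npy",L)
# predictions of door
def door(th):
    # hinge (0,.062); shut direction -y ; opens toward -x
    u=np.array([-np.sin(th),-np.cos(th)]); n=np.array([-np.cos(th),np.sin(th)])
    return u,n
u,n=door(0); h=np.array([0,.062])
for s,o,z in [(0,0,.08),(0,.008,.08),(.15,.008,.08),(.15,.0,.08),(.097,.008,.134),(.147,0.008,.134),(.147,0,.134)]:
    P=h+u*s+n*o; print(s,o,z, (proj(c,pose(L,[[*P,z]]))[0]-[290,170])*5)
E
```

```text
[ 0.65254062 -0.30410689  0.08      ]
[ 0.54461141 -0.32560865  0.08      ]
[ 0.50203978 -0.11605787  0.08      ]
[ 0.61062117 -0.09156947  0.08      ]
locker [ 0.55600522 -0.10349832 -1.37068117] -78.53424607004742 [-0.02 -0.52  0.3   0.23 -0.6   0.37  0.33 -0.1 ]
rack [0.55924696 0.4011312  0.048     ]
rack [0.56737871 0.19897103 0.048     ]
rack [0.5070649  0.19636858 0.048     ]
rack [0.5034991  0.39771668 0.048     ]
beaker [ 0.63570148 -0.42075938  0.07      ]
tub [0.72655347 0.3049985  0.035     ]
timer [0.70931839 0.19464371 0.017     ]
pen [0.36298501 0.16405526 0.01      ]
pen [0.38273017 0.02412106 0.01      ]
marker [0.36035648 0.35507949 0.01      ]
marker [0.36943981 0.22327672 0.01      ]
nb [ 0.50490955 -0.3662926   0.014     ]
nb [ 0.55061784 -0.51297331  0.014     ]
nb [ 0.35885845 -0.56626172  0.014     ]
nb [ 0.31476464 -0.42926152  0.014     ]
0 0 0.08 [192.40314453 207.54355814]
0 0.008 0.08 [176.23132256 210.47994366]
0.15 0.008 0.08 [232.88176667 513.08536252]
0.15 0.0 0.08 [249.2654663 510.0682794]
0.097 0.008 0.134 [213.9500092  391.47464832]
0.147 0.008 0.134 [233.72567692 497.01263568]
0.147 0 0.134 [250.72954663 493.88357674]
```

```bash
cat >> h.py <<'E'
def down(yaw):
    return Ro.from_matrix(np.array([[np.cos(yaw),np.sin(yaw),0],[np.sin(yaw),-np.cos(yaw),0],[0,0,-1.]]))
def loc2w(x,y,z): return pose(np.load("L.npy"),[[x,y,z]])[0]
LY=float(np.load("L.npy")[2])
def rows(T):
    "T: list of (pos,yaw)"
    from cell import arm
    s=arm.state(); R0=Ro.from_quat(s["tcp_rot"]); p0=s["ee_pos"]
    print("t",round(s["time"],2),"pos",np.round(p0,4),"yaw",round(np.degrees(np.arctan2(*R0.as_matrix()[[1,0],0])),2),"F",np.round(s["force"],2),"w",round(s["gripper_width"],4))
    for p,y in T:
        d=R0.inv().apply(np.array(p)-p0)*1000; r=(R0.inv()*down(y)).as_rotvec(degrees=True)
        print(np.round(d,1),np.round(r,1))
def tab(th,s,o,z):
    "point at s along door, o outward of inner face"
    u=np.array([-np.sin(th),-np.cos(th)]); n=np.array([-np.cos(th),np.sin(th)])
    P=np.array([0,.062])+u*s+n*o
    return loc2w(P[0],P[1],z)
E
python3 - <<'E'
from h import *
y=LY+np.pi/2
rows([(tab(0,.122,-.019,.2),y),(tab(0,.122,-.019,.1),y)])
print(tab(0,.122,-.019,.2),np.degrees(y))
E
```

```text
t 0.1 pos [ 0.201  -0.5648  0.2384] yaw -70.41 F [ 0.22 -0.61 -0.1 ] w 0.0855
[-305.2 -427.    38.9] [ -0.1   0.1 -81.9]
[-305.1 -427.   138.9] [ -0.1   0.1 -81.9]
[ 0.50097946 -0.13404608  0.2       ] 11.465753929952587
```

Request:
step_arm:
  series: [0,-305,-427,39,0,0,-82,0,-305,-427,39,0,0,-82,0,-305,-427,39,0,0,-82,0,-305,-427,39,0,0,-82,0,-305,-427,39,0,0,-82,0,-305,-427,39,0,0,-82,0,-305,-427,39,0,0,-82,0,-305,-427,39,0,0,-82,0,-305,-427,39,0,0,-82,0,-305,-427,39,0,0,-82]

```text
time: 0.93
ee_pos: [0.4393, -0.2224, 0.208]
tcp_rot: [1.0, 0.014, -0.0, -0.0]
force: [1.4, -0.3, -0.0]
gripper_width: 0.0002
```

```bash
python3 - <<'E'
from h import *
y=LY+np.pi/2
rows([(tab(0,.122,-.019,.2),y),(tab(0,.122,-.019,.1),y)])
E
```

```text
t 0.93 pos [ 0.4393 -0.2224  0.208 ] yaw 1.55 F [ 1.41 -0.32 -0.  ] w 0.0002
[ 64.1 -86.7   8. ] [-0.   0.  -9.9]
[ 64.1 -86.6 108. ] [-0.   0.  -9.9]
```

Request:
step_arm:
  series: [0,64,-87,8,0,0,-10,0,64,-87,8,0,0,-10,0,64,-87,8,0,0,-10,0,64,-87,8,0,0,-10,0,64,-87,8,0,0,-10]

```text
time: 1.35
ee_pos: [0.501, -0.1346, 0.1997]
tcp_rot: [0.995, 0.099, -0.001, -0.0]
force: [-0.2, -0.3, -0.5]
gripper_width: 0.0
```

```bash
python3 - <<'E'
from h import *
y=LY+np.pi/2
rows([(tab(0,.122,-.019,.2),y),(tab(0,.122,-.019,.1),y)])
from cell import arm
for n in("scene","top"):
    c=arm.capture(n); pickle.dump(c,open(f"{n}1.pkl","wb"))
    I=c["color"]; 
    I=cv2.resize(I[150:300,280:460],None,fx=4,fy=4,interpolation=cv2.INTER_CUBIC) if n=="top" else cv2.resize(I[170:320,260:460],None,fx=4,fy=4,interpolation=cv2.INTER_CUBIC)
    cv2.imwrite(f"pics/{n}1.png",I)
E
```

```text
t 1.35 pos [ 0.501  -0.1346  0.1997] yaw 11.38 F [-0.24 -0.34 -0.55] w 0.0
[ 0.1 -0.6 -0.3] [-0.   0.1 -0.1]
[ 0.2 -0.5 99.7] [-0.   0.1 -0.1]
```

View pics/top1.png

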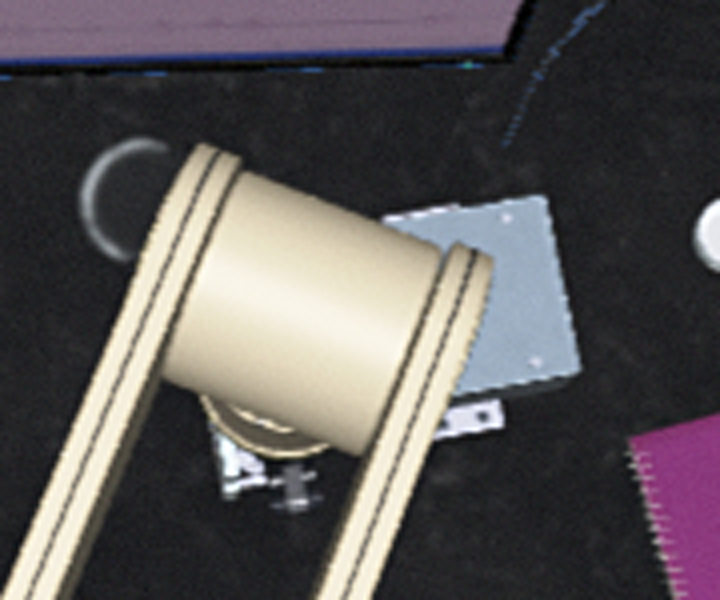

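View pics/scene1.png

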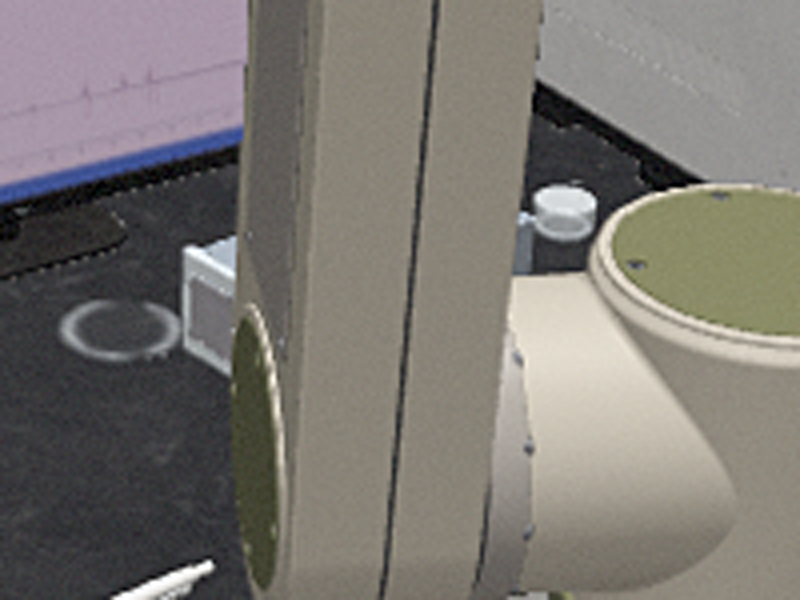

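```bash
python3 - <<'E'
from h import *
t=pickle.load(open("top0.pkl","rb"));s=pickle.load(open("scene0.pkl","rb"))
r=crop((131,150),5,290,170); q=crop((211,297),7,260,210)
for z in(0,.035,.07): 
    print(z,ray(t,*r,z),ray(s,*q,z), "edges", ray(t,*crop((52,150),5,290,170),z)[1]-ray(t,*crop((214,150),5,290,170),z)[1])
s1=pickle.load(open("scene1.pkl","rb")); q=crop((565,200),4,260,170)
for z in(0,.03,.05,.07): print(z,ray(t,463,207,z),ray(s1,*q,z))
for n,c,x,y in(("top",t,430,180),("scene",s1,380,200)):
    cv2.imwrite(f"pics/bk_{n}.png",cv2.resize(c["color"][y:y+60,x:x+60],None,fx=8,fy=8,interpolation=cv2.INTER_CUBIC))
E
python3 -c "
import cv2,numpy as np
cv2.imwrite('pics/bk.png',cv2.resize(np.hstack([cv2.imread('pics/bk_top.png'),cv2.imread('pics/bk_scene.png')]),(800,400)))"
```

```text
0 [ 0.66218619 -0.05809626  0.        ] [ 0.66019988 -0.05835008  0.        ] edges 0.08336092529639827
0.035 [ 0.65498303 -0.0588176   0.035     ] [ 0.60755181 -0.03084255  0.035     ] edges 0.0814574547874993
0.07 [ 0.64777988 -0.05953894  0.07      ] [ 0.55490374 -0.00333503  0.07      ] edges 0.07955398427860032
0 [ 0.6495298  -0.43660238  0.        ] [ 0.6784262  -0.46246244  0.        ]
0.03 [ 0.64360338 -0.42981252  0.03      ] [ 0.63263463 -0.42414806  0.03      ]
0.05 [ 0.63965243 -0.42528595  0.05      ] [ 0.60210693 -0.39860514  0.05      ]
0.07 [ 0.63570148 -0.42075938  0.07      ] [ 0.57157922 -0.37306222  0.07      ]
```

View pics/bk.png

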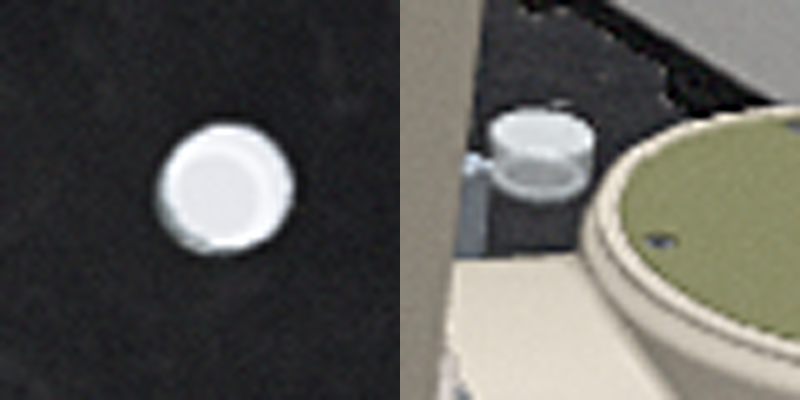

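Request:
step_arm:
  series: [0,0,0,35,0,0,0,0,0,0,60,0,0,0,0,0,0,80,0,0,0,0,0,0,90,0,0,0,0,0,0,99,0,0,0,0,0,0,99,0,0,0]

```text
time: 1.95
ee_pos: [0.4997, -0.1366, 0.1]
tcp_rot: [0.995, 0.097, -0.001, -0.0]
force: [-0.7, 0.2, 0.1]
gripper_width: -0.0
```

```bash
python3 - <<'E'
from h import *
for o in(-.015,-.011): rows([(tab(0,.122,o,.1),LY+np.pi/2)])
th=[.02,.04,.06,.08,.1,.12,.14,.16,.18,.2]
rows([(tab(t,.122,-.011,.1),LY+np.pi/2-t) for t in th])
E
```

```text
t 1.95 pos [ 0.4997 -0.1366  0.1   ] yaw 11.12 F [-0.65  0.19  0.1 ] w -0.0
[ 1.7 -6.2  0. ] [-0.1  0.1 -0.3]
t 1.95 pos [ 0.4997 -0.1366  0.1   ] yaw 11.12 F [-0.65  0.19  0.1 ] w -0.0
[  1.7 -10.2   0. ] [-0.1  0.1 -0.3]
t 1.95 pos [ 0.4997 -0.1366  0.1   ] yaw 11.12 F [-0.65  0.19  0.1 ] w -0.0
[  1.5 -12.7   0. ] [-0.1  0.1  0.8]
[  1.3 -15.1   0. ] [-0.1  0.1  1.9]
[  1.2 -17.6   0. ] [-0.1  0.1  3.1]
[  1.1 -20.    0. ] [-0.1  0.1  4.2]
[  1.1 -22.5   0. ] [-0.1  0.1  5.4]
[  1.1 -24.9   0. ] [-0.1  0.1  6.5]
[  1.2 -27.4   0. ] [-0.1  0.1  7.7]
[  1.4 -29.8   0. ] [-0.1  0.1  8.8]
[  1.5 -32.3   0. ] [-0.1  0.1 10. ]
[  1.8 -34.7   0. ] [-0.1  0.1 11.1]
```

Request:
step_arm:
  series: [0,1,-5,0,0,0,0,0,1,-8,0,0,0,0,0,1,-11,0,0,0,0,0,1,-13,0,0,0,0,0,1,-15,0,0,0,1]

```text
time: 2.37
ee_pos: [0.5005, -0.1246, 0.1033]
tcp_rot: [0.996, 0.089, 0.002, 0.004]
force: [2.2, -19.2, -4.5]
gripper_width: 0.0003
```

Request:
step_arm:
  series: [0,0,-2,0,0,0,1,0,0,-4,0,0,0,2,0,0,-6,0,0,0,3]

```text
time: 2.62
ee_pos: [0.4987, -0.1167, 0.1031]
tcp_rot: [0.998, 0.062, 0.001, 0.002]
force: [-2.7, -1.2, 3.4]
gripper_width: -0.0002
```

```bash
python3 - <<'E'
from h import *
from cell import arm
s=arm.state();p=s["ee_pos"]
L=np.load("L.npy")
d=p[:2]-L[:2];c,sn=np.cos(L[2]),np.sin(L[2]); lx=c*d[0]+sn*d[1]; ly=-sn*d[0]+c*d[1]-.062
print("loc",lx,ly, "r",np.hypot(lx,ly),"th of contact", np.arctan2(-lx,-ly)+np.arcsin(.011/np.hypot(lx,ly)))
th=np.arange(.25,1.2,.1)
rows([(tab(t,.122,-.011,.1),LY+np.pi/2-t) for t in th])
E
```

```text
loc 0.001531070681906421 -0.12080869545549477 r 0.12081839708873594 th of contact 0.07849915767407827
t 2.62 pos [ 0.4987 -0.1167  0.1031] yaw 7.13 F [-2.66 -1.23  3.38] w -0.0002
[ -1.7 -21.    3. ] [ 0.2 -0.1 10. ]
[ -0.1 -33.1   3. ] [ 0.2 -0.1 15.7]
[  2.8 -45.    2.9] [ 0.2 -0.1 21.4]
[  6.8 -56.6   2.9] [ 0.2 -0.1 27.2]
[ 11.9 -67.7   2.9] [ 0.1 -0.2 32.9]
[ 18.2 -78.3   2.9] [ 0.1 -0.2 38.6]
[ 25.4 -88.1   2.8] [ 0.1 -0.2 44.4]
[ 33.6 -97.2   2.8] [ 0.1 -0.2 50.1]
[  42.7 -105.4    2.8] [ 0.1 -0.2 55.8]
[  52.6 -112.7    2.8] [ 0.1 -0.2 61.6]
```

Request:
step_arm:
  series: [0,-1,-12,2,0,0,6,0,-1,-21,3,0,0,10,0,0,-33,3,0,0,16,0,3,-45,3,0,0,21,0,7,-57,3,0,0,27,0,12,-68,3,0,0,33,0,18,-78,3,0,0,39,0,25,-88,3,0,0,44,0,34,-97,3,0,0,50,0,43,-105,3,0,0,56]

```text
time: 3.45
ee_pos: [0.5286, -0.0047, 0.1002]
tcp_rot: [0.91, -0.415, 0.001, -0.0]
force: [0.3, -1.8, 1.2]
gripper_width: 0.0002
```

```bash
python3 - <<'E'
from h import *
th=np.arange(1.15,1.9,.1)
rows([(tab(t,.122,-.011,.1),LY+np.pi/2-t) for t in th])
E
```

```text
t 3.45 pos [ 0.5286 -0.0047  0.1002] yaw -49.05 F [ 0.25 -1.82  1.17] w 0.0002
[  0.6 -10.4   0.2] [-0.1 -0.1  5.4]
[  1.2 -22.6   0.2] [-0.1 -0.1 11.1]
[  3.1 -34.7   0.2] [-0.1 -0.1 16.8]
[  6.2 -46.6   0.3] [-0.1 -0.1 22.6]
[ 10.4 -58.1   0.3] [-0.1 -0.1 28.3]
[ 15.8 -69.1   0.3] [-0.1 -0.1 34. ]
[ 22.2 -79.5   0.4] [-0.1 -0.1 39.8]
[ 29.7 -89.2   0.4] [-0.1 -0.1 45.5]
```

Request:
step_arm:
  series: [0,1,-10,0,0,0,5,0,1,-23,0,0,0,11,0,3,-35,0,0,0,17,0,6,-47,0,0,0,23,0,10,-58,0,0,0,28,0,16,-69,0,0,0,34,0,22,-80,0,0,0,40,0,26,-85,0,0,0,43,0,28,-87,0,0,0,45,0,28,-87,0,0,0,45]

```text
time: 4.28
ee_pos: [0.6129, 0.0311, 0.1002]
tcp_rot: [-0.683, 0.73, -0.001, 0.001]
force: [0.3, 0.8, 3.7]
gripper_width: -0.0002
```

```bash
python3 - <<'E'
from h import *
rows([(tab(1.85,.122,-.011,.1),LY+np.pi/2-1.85),(tab(1.85,.122,-.05,.1),LY+np.pi/2-1.85),(tab(1.85,.122,-.05,.22),LY+np.pi/2-1.85)])
E
```

```text
t 4.28 pos [0.6129 0.0311 0.1002] yaw -93.85 F [0.3  0.83 3.67] w -0.0002
[-0.4 -2.5  0.2] [-0.2  0.   0.7]
[-0.9 36.5  0.1] [-0.2  0.   0.7]
[  -0.9   36.1 -119.9] [-0.2  0.   0.7]
```

Request:
step_arm:
  series: [0,0,15,0,0,0,0,0,0,36,0,0,0,0,0,0,36,-40,0,0,0,0,0,36,-80,0,0,0,0,0,36,-120,0,0,0,100,-40,36,-130,0,0,-7,100,-80,36,-130,0,0,-14,100,-120,36,-130,0,0,-21,100,-150,36,-130,0,0,-28,100,-150,36,-130,0,0,-35]

```text
time: 5.12
ee_pos: [0.5846, 0.1884, 0.2293]
tcp_rot: [0.874, -0.485, -0.0, -0.001]
force: [0.3, -1.0, 0.2]
gripper_width: 0.0605
```

```bash
python3 - <<'E'
from h import *
from cell import arm
c=arm.capture("top"); pickle.dump(c,open("top2.pkl","wb"))
rows([])
cv2.imwrite("pics/top2.png",c["color"])
t=pickle.load(open("top0.pkl","rb"))["color"]
cv2.imwrite("pics/rk.png",cv2.resize(t[220:270,120:220],None,fx=8,fy=8,interpolation=cv2.INTER_CUBIC))
E
```

```text
t 5.17 pos [0.5847 0.186  0.229 ] yaw -57.58 F [-0.2   0.1  -0.47] w 0.0675
```

View pics/top2.png

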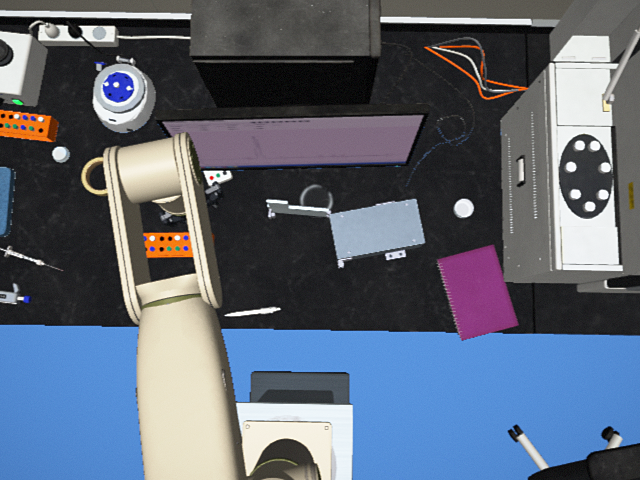

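View pics/rk.png

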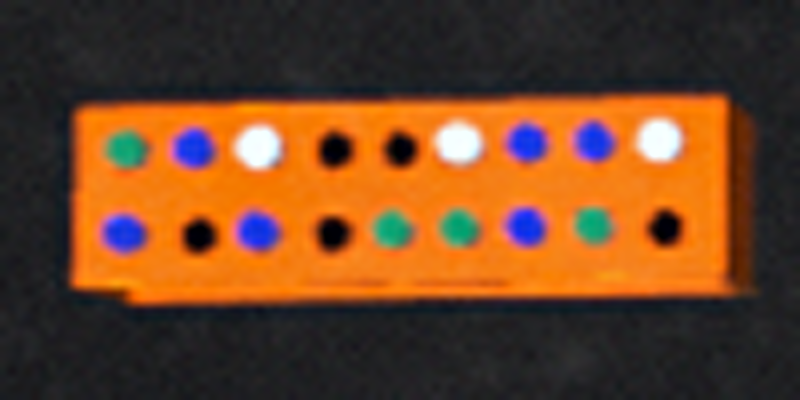

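```bash
python3 - <<'E'
from h import *
c=pickle.load(open("top0.pkl","rb"))
px=crop([[75,105],[728,97],[728,281],[73,288]],8,120,220)
# rack frame: y along length. local corners; yaw = angle of rack x axis
m=np.array([[.028,.1,.048],[.028,-.1,.048],[-.028,-.1,.048],[-.028,.1,.048]])
r=least_squares(lambda p:(proj(c,pose(p,m))-px).ravel(),[.535,.3,0])
print(r.x,np.degrees(r.x[2]),np.round(r.fun,2)); np.save("K.npy",r.x)
K=r.x
for X in([-.028,-.1,0],[.028,-.1,0],[-.028,.1,0]): print((proj(c,pose(K,[X]))[0]-[120,220])*8)
g=pose(K,[[0,.088,.03]])[0]; print(g)
rows([([g[0],g[1],.2],K[2]),([g[0],g[1],.1],K[2]),(g,K[2])])
E
```

```text
[0.53523812 0.29925162 0.03080913] 1.765233386546407 [ 0.56  0.25 -0.2   0.2  -0.48 -0.31  0.12 -0.13]
[749.24325642 292.09271586]
[751.29640269 117.62741504]
[119.13527319 300.29861424]
[0.53252735 0.38720986 0.03      ]
t 5.17 pos [0.5847 0.186  0.229 ] yaw -57.58 F [-0.2   0.1  -0.47] w 0.0675
[-197.8  -63.9   29.2] [ -0.1  -0.  -59.3]
[-197.8  -63.8  129.2] [ -0.1  -0.  -59.3]
[-197.8  -63.7  199.2] [ -0.1  -0.  -59.3]
```

Request:
step_arm:
  series: [100,-198,-64,29,0,0,-59,100,-198,-64,29,0,0,-59,100,-198,-64,29,0,0,-59,100,-198,-64,29,0,0,-59,100,-198,-64,29,0,0,-59,100,-198,-64,29,0,0,-59,100,-198,-64,29,0,0,-59,100,-198,-64,29,0,0,-59,100,-198,-64,60,0,0,-59,100,-198,-64,80,0,0,-59]

```text
time: 6.0
ee_pos: [0.5381, 0.385, 0.1489]
tcp_rot: [1.0, 0.002, 0.001, -0.001]
force: [-0.3, 0.9, -1.3]
gripper_width: 0.0856
```

```bash
python3 - <<'E'
from h import *
K=np.load("K.npy")
g=pose(K,[[0,.088,.03]])[0]
rows([(g,K[2])])
from cell import arm
c=arm.capture("scene");I=c["color"]
cv2.imwrite("pics/s3.png",cv2.resize(I[200:350,80:280],None,fx=4,fy=4))
E
```

```text
t 6.0 pos [0.5381 0.385  0.1489] yaw 0.23 F [-0.31  0.94 -1.26] w 0.0856
[ -5.9  -2.1 118.9] [-0.1 -0.1 -1.5]
```

View pics/s3.png

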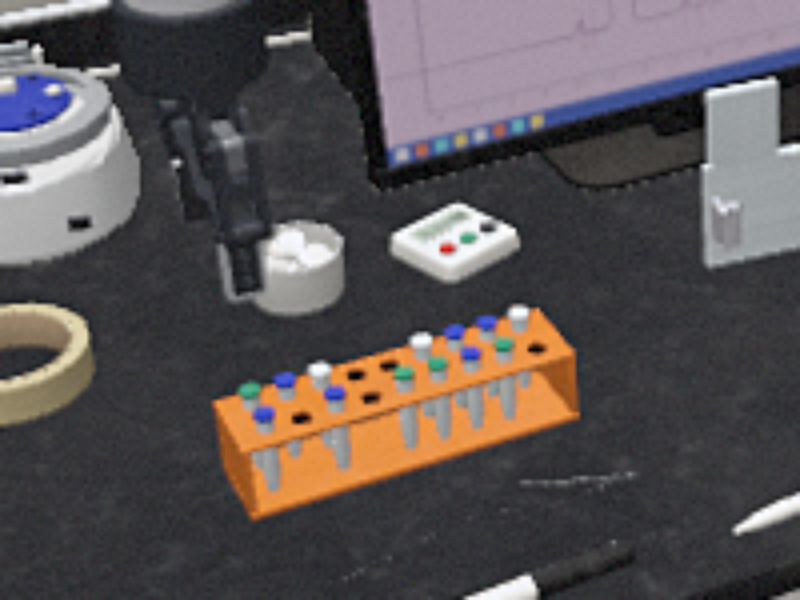

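Request:
step_arm:
  series: [100,-6,-2,30,0,0,-1.5,100,-6,-2,60,0,0,-1.5,100,-6,-2,80,0,0,-1.5,100,-6,-2,80,0,0,-1.5]

```text
time: 6.38
ee_pos: [0.5283, 0.3845, 0.0633]
tcp_rot: [1.0, 0.014, -0.004, 0.002]
force: [-2.2, -0.5, -1.7]
gripper_width: 0.0853
```

```bash
python3 - <<'E'
from h import *
K=np.load("K.npy")
rows([(pose(K,[[0,.088,.03]])[0],K[2])])
E
```

```text
t 6.38 pos [0.5283 0.3845 0.0633] yaw 1.58 F [-2.19 -0.53 -1.74] w 0.0853
[ 4.5 -2.7 33.3] [ 0.3  0.4 -0.2]
```

Request:
step_arm:
  series: [100,2,-2,10,0,0,0,100,2,-2,20,0,0,0,100,2,-2,28,0,0,0,100,2,-2,33,0,0,0,100,2,-2,33,0,0,0,100,2,-2,33,0,0,0]

```text
time: 6.88
ee_pos: [0.5334, 0.3891, 0.0355]
tcp_rot: [1.0, 0.015, -0.0, 0.0]
force: [-0.3, 0.2, -0.0]
gripper_width: 0.085
```

```bash
python3 - <<'E'
from h import *
K=np.load("K.npy")
rows([(pose(K,[[0,.088,.03]])[0],K[2])])
E
```

```text
t 6.88 pos [0.5334 0.3891 0.0355] yaw 1.7 F [-0.27  0.2  -0.01] w 0.085
[-1.   1.9  5.5] [ 0.   0.  -0.1]
```

Request:
step_arm:
  series: [100,-1,2,5,0,0,0,100,-1,2,5,0,0,0,60,-1,2,5,0,0,0,50,-1,2,5,0,0,0,50,-1,2,5,0,0,0,40,-1,2,5,0,0,0,40,-1,2,5,0,0,0,40,-1,2,5,0,0,0]
  force: 30

```text
time: 7.55
ee_pos: [0.5327, 0.3873, 0.0309]
tcp_rot: [1.0, 0.015, 0.0, -0.0]
force: [-0.6, -0.0, 3.3]
gripper_width: 0.0552
```

```bash
python3 - <<'E'
from h import *
from cell import arm
K=np.load("K.npy")
a=LY+np.pi/2
# path: rack centre in locker frame x, tcp offset -0.088 => tcp local x
rows([(loc2w(-.14-.088,0,.031),a),(loc2w(-.06-.088,0,.031),a),(loc2w(0.065-.088,0,.031),a)])
print(arm.state()["q"])
E
```

```text
t 7.55 pos [0.5327 0.3873 0.0309] yaw 1.7 F [-0.62 -0.01  3.31] w 0.0552
[-3.000e+01  2.666e+02 -2.000e-01] [-0.  -0.  -9.8]
[-1.640e+01  3.455e+02 -3.000e-01] [-0.  -0.  -9.8]
[ 4.800e+00  4.686e+02 -3.000e-01] [-0.  -0.  -9.8]
[5.50802378e-01 4.61808629e-01 1.48566003e+00 8.19774014e-05
 1.19335623e+00 5.21070780e-01]
```

Request:
step_arm:
  series: [40,-2,15,-1,0,0,-0.5,40,-5,40,-1,0,0,-1.5,40,-8,70,-1,0,0,-2.5,40,-11,100,-1,0,0,-3.7,40,-15,130,-1,0,0,-4.8,40,-18,160,-1,0,0,-5.9,40,-22,190,-1,0,0,-7,40,-25,220,-1,0,0,-8.2,40,-28,245,-1,0,0,-9.2,40,-30,255,-1,0,0,-9.8]

```text
time: 8.38
ee_pos: [0.5094, 0.1284, 0.031]
tcp_rot: [0.995, 0.1, -0.0, 0.0]
force: [0.8, 0.9, -1.0]
gripper_width: 0.0551
```

```bash
python3 - <<'E'
from h import *
from cell import arm
a=LY+np.pi/2
c=arm.capture("top"); pickle.dump(c,open("top4.pkl","wb"))
cv2.imwrite("pics/top4.png",cv2.resize(c["color"][160:310,170:450],None,fx=2.85,fy=2.85,interpolation=cv2.INTER_CUBIC))
s=arm.capture("scene");cv2.imwrite("pics/s4.png",cv2.resize(s["color"][200:350,160:360],None,fx=4,fy=4))
rows([(loc2w(-.06-.088,0,.031),a),(loc2w(0.065-.088,0,.031),a)])
E
```

```text
t 8.48 pos [0.5096 0.1295 0.0311] yaw 11.37 F [ 0.07  0.67 -1.34] w 0.0546
[-0.7 89.5  0.1] [ 0.   0.1 -0.1]
[-4.000e-01  2.145e+02  2.000e-01] [ 0.   0.1 -0.1]
```

View pics/top4.png

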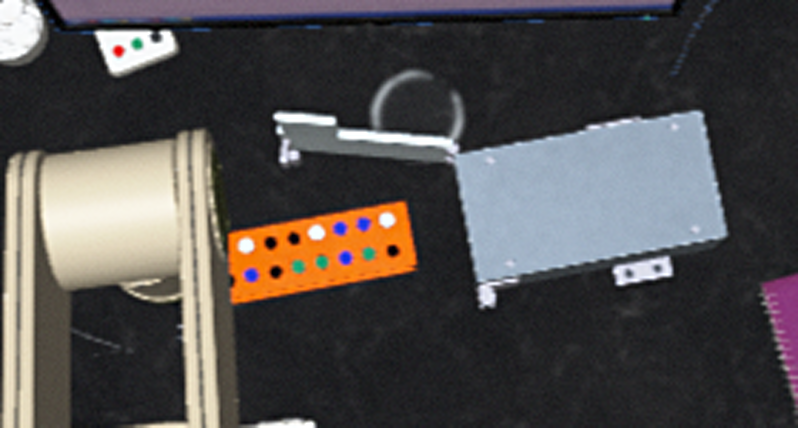

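View pics/s4.png

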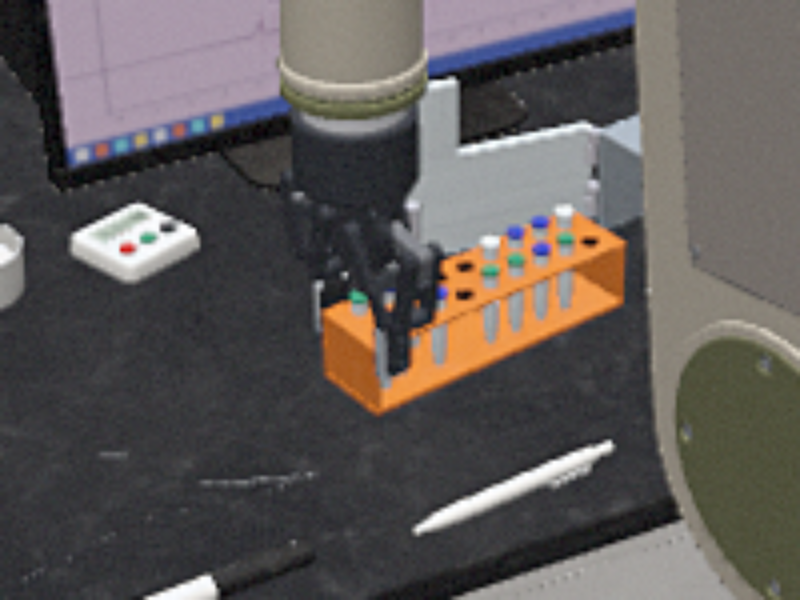

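Request:
step_arm:
  series: [40,0,15,0,0,0,0,40,0,35,0,0,0,0,40,0,55,0,0,0,0,40,0,75,0,0,0,0,40,0,95,0,0,0,0,40,0,115,0,0,0,0,40,0,125,0,0,0,0,40,0,125,0,0,0,0]

```text
time: 9.15
ee_pos: [0.5356, 0.0079, 0.0314]
tcp_rot: [0.995, 0.099, 0.0, 0.0]
force: [-0.0, -0.4, -0.5]
gripper_width: 0.0554
```

```bash
python3 - <<'E'
from h import *
from cell import arm
a=LY+np.pi/2
c=arm.capture("top"); pickle.dump(c,open("top5.pkl","wb"))
cv2.imwrite("pics/top5.png",cv2.resize(c["color"][160:310,170:450],None,fx=2.85,fy=2.85,interpolation=cv2.INTER_CUBIC))
rows([(loc2w(0.065-.088,0,.031),a)])
E
```

```text
t 9.2 pos [0.5352 0.009  0.0313] yaw 11.42 F [ 0.85 -0.16 -0.09] w 0.0551
[-1.9 91.3  0.3] [-0. -0. -0.]
```

View pics/top5.png

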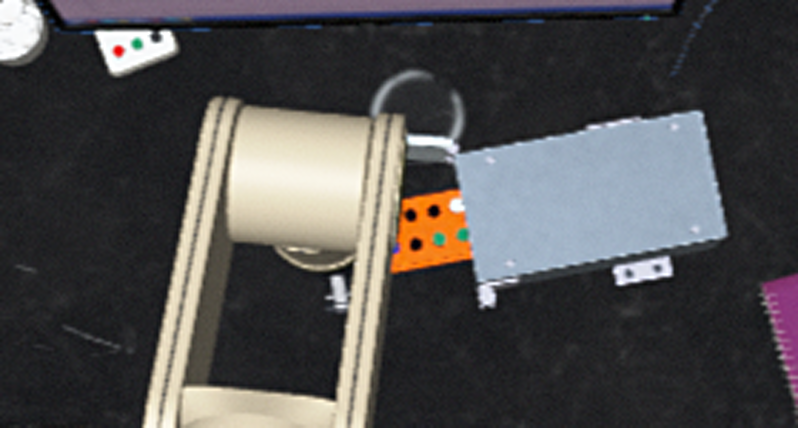

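Request:
step_arm:
  series: [40,-1,15,0,0,0,0,40,-1,30,0,0,0,0,40,-2,45,0,0,0,0,40,-2,60,0,0,0,0,40,-2,75,0,0,0,0,40,-2,85,0,0,0,0,40,-2,85,0,0,0,0,90,-2,85,0,0,0,0,90,-2,85,0,0,0,0,90,-2,85,0,0,0,0]

```text
time: 10.03
ee_pos: [0.5499, -0.0738, 0.0315]
tcp_rot: [0.995, 0.101, -0.0, -0.0]
force: [-0.2, -0.4, 0.5]
gripper_width: 0.0766
```

```bash
python3 - <<'E'
from h import *
a=LY+np.pi/2
rows([(loc2w(-.09,0,.031),a)])
E
```

```text
t 10.03 pos [ 0.5499 -0.0738  0.0315] yaw 11.55 F [-0.17 -0.42  0.48] w 0.0766
[  0.2 -59.7   0.5] [-0.   0.   0.1]
```

Request:
step_arm:
  series: [90,0,-20,0,0,0,0,90,0,-40,0,0,0,0,90,0,-60,0,0,0,0,0,0,-62,0,0,0,0,0,0,-62,0,0,0,0,0,0,-62,0,0,0,0,0,0,-62,0,0,0,0,0,0,-62,0,0,0,0]

```text
time: 10.7
ee_pos: [0.5378, -0.0147, 0.0315]
tcp_rot: [0.995, 0.1, 0.0, 0.0]
force: [-0.1, -1.2, -0.4]
gripper_width: 0.016
```

```bash
python3 - <<'E'
from h import *
from cell import arm
a=LY+np.pi/2
c=arm.capture("top"); pickle.dump(c,open("top6.pkl","wb"))
cv2.imwrite("pics/top6.png",cv2.resize(c["color"][180:290,230:370],None,fx=5,fy=5,interpolation=cv2.INTER_CUBIC))
s=arm.capture("scene");cv2.imwrite("pics/s6.png",cv2.resize(s["color"][200:350,160:360],None,fx=4,fy=4))
rows([(loc2w(-.04,0,.031),a),(loc2w(-.007,0,.031),a)])
E
```

```text
t 10.8 pos [ 0.5377 -0.0147  0.0314] yaw 11.45 F [0.38 0.03 1.09] w 0.0011
[ 0.3 50.6  0.4] [ 0. -0. -0.]
[ 0.3 83.6  0.4] [ 0. -0. -0.]
```

View pics/top6.png

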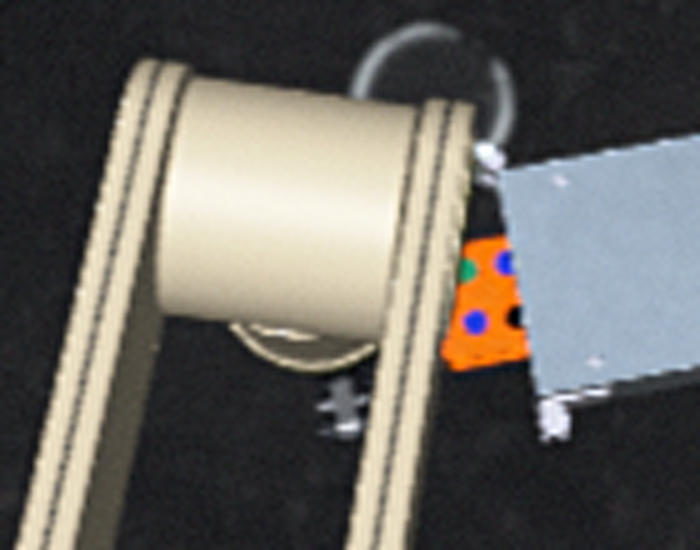

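View pics/s6.png

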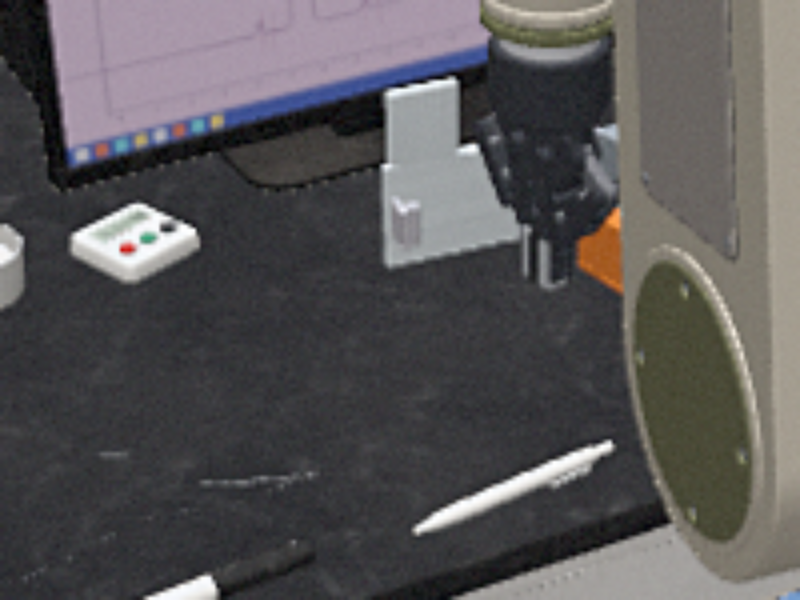

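Request:
step_arm:
  series: [0,0,15,0,0,0,0,0,0,28,0,0,0,0,0,0,36,0,0,0,0,0,0,44,0,0,0,0,0,0,52,0,0,0,0,0,0,60,0,0,0,0,0,0,66,0,0,0,0,0,0,70,0,0,0,0]

```text
time: 11.47
ee_pos: [0.5517, -0.0835, 0.0314]
tcp_rot: [0.995, 0.1, 0.0, -0.0]
force: [0.3, 2.1, 1.4]
gripper_width: -0.0002
```

```bash
python3 - <<'E'
from h import *
rows([(loc2w(-.007,0,.031),LY+np.pi/2)])
E
```

```text
t 11.47 pos [ 0.5517 -0.0835  0.0314] yaw 11.48 F [0.3  2.07 1.4 ] w -0.0002
[ 0.2 13.5  0.4] [-0. -0.  0.]
```

Request:
step_arm:
  series: [0,0,4,0,0,0,0,0,0,7,0,0,0,0,0,0,10,0,0,0,0,0,0,12,0,0,0,0,0,0,14,0,0,0,0,0,0,14,0,0,0,0]

```text
time: 11.97
ee_pos: [0.5528, -0.091, 0.0305]
tcp_rot: [0.995, 0.101, -0.002, -0.004]
force: [-4.1, 25.9, 3.4]
gripper_width: 0.0001
```

```bash
python3 - <<'E'
from h import *
rows([(loc2w(-.007,0,.031),LY+np.pi/2)])
E
```

```text
t 11.97 pos [ 0.5528 -0.091   0.0305] yaw 11.58 F [-4.05 25.89  3.35] w 0.0001
[ 0.7  5.9 -0.5] [-0.5  0.1  0.1]
```

Request:
step_arm:
  series: [0,0,-8,0,0,0,0,0,0,-15,0,0,0,0,0,0,-60,0,0,0,0,0,0,-80,-5,0,0,0,0,0,-110,-40,0,0,0,0,0,-150,-80,0,0,0,0,0,-190,-120,0,0,0,0,0,-230,-150,0,0,0,0,0,-230,-150,0,0,0]

```text
time: 12.72
ee_pos: [0.5083, 0.1296, 0.1828]
tcp_rot: [0.995, 0.1, 0.001, 0.0]
force: [1.3, -0.3, -0.0]
gripper_width: -0.0001
```

```bash
python3 - <<'E'
from h import *
from cell import arm
c=arm.capture("top"); pickle.dump(c,open("top7.pkl","wb"))
cv2.imwrite("pics/top7.png",cv2.resize(c["color"][180:290,290:440],None,fx=5,fy=5,interpolation=cv2.INTER_CUBIC))
s=arm.capture("scene");pickle.dump(s,open("scene7.pkl","wb"));cv2.imwrite("pics/s7.png",cv2.resize(s["color"][180:300,260:420],None,fx=5,fy=5,interpolation=cv2.INTER_CUBIC))
rows([])
E
```

```text
t 12.82 pos [0.5109 0.1328 0.1871] yaw 11.73 F [ 1.11 -0.18  0.04] w 0.0001
```

View pics/top7.png

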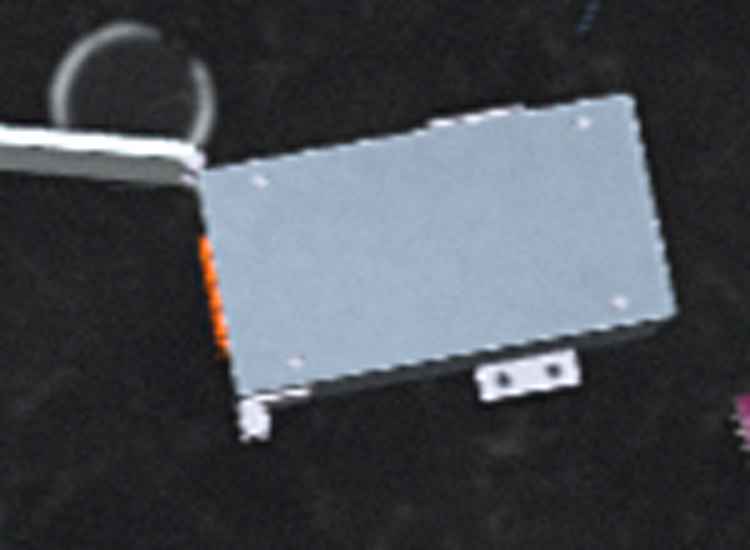

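View pics/s7.png

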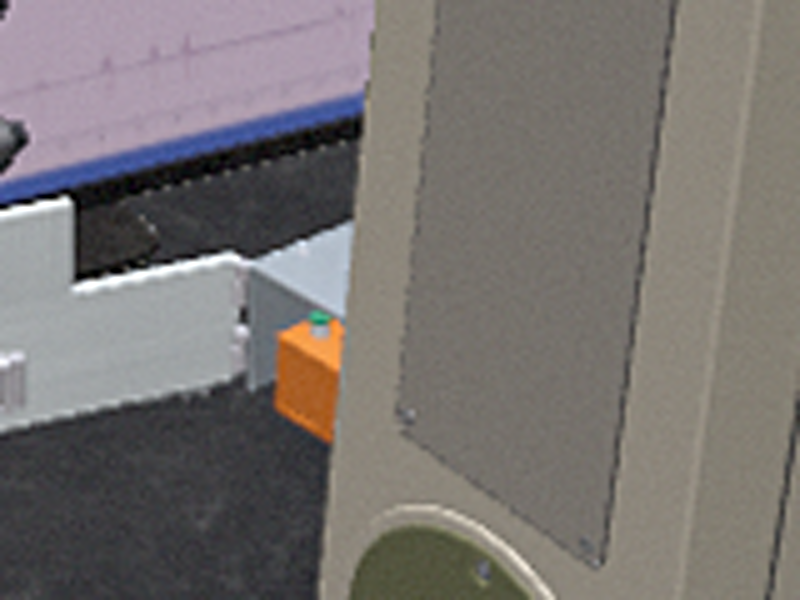

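```bash
python3 - <<'E'
from h import *
c=pickle.load(open("top7.pkl","rb")); s=pickle.load(open("scene7.pkl","rb"))
L=np.load("L.npy")
def w2l(p):
    d=np.array(p[:2])-L[:2];C,S=np.cos(L[2]),np.sin(L[2]);return np.round([C*d[0]+S*d[1],-S*d[0]+C*d[1]],4)
for p in [(201,237),(219,357)]: print(w2l(ray(c,*crop(p,5,290,180),.048)))
for p,z in [((203,172),.08),((240,397),.08)]: print(w2l(ray(c,*crop(p,5,290,180),z)))
print("scene", w2l(ray(s,*crop((277,333),5,260,180),.048)),w2l(ray(s,*crop((275,408),5,260,180),0)))
print("hinge side mouth bottom",w2l(ray(s,*crop((249,392),5,260,180),0)), w2l(ray(s,*crop((246,267),5,260,180),.08)))
E
```

```text
[-0.0027  0.0289]
[-0.0049 -0.0316]
[0.003  0.0552]
[ 0.0005 -0.0562]
scene [-0.002   0.0291] [-0.0014  0.0296]
hinge side mouth bottom [-0.0015  0.0515] [-0.0053  0.0521]
```

```bash
python3 - <<'E'
from h import *
a=LY+np.pi/2
rows([(loc2w(-.08,0,.1),a),(loc2w(-.05,0,.045),a),(loc2w(-.007,0,.045),a)])
E
```

```text
t 12.82 pos [0.5109 0.1328 0.1871] yaw 11.73 F [ 1.11 -0.18  0.04] w 0.0001
[ -4.3 160.5  87. ] [-0.  -0.6  0.3]
[ -5.  190.6 142. ] [-0.  -0.6  0.3]
[ -5.2 233.6 141.9] [-0.  -0.6  0.3]
```

Request:
step_arm:
  series: [0,-2,40,22,0,0,0,0,-3,80,44,0,0,0,0,-4,120,66,0,0,0,0,-4,155,86,0,0,0,0,-4,175,110,0,0,0,0,-5,185,130,0,0,0,0,-5,190,141,0,0,0,0,-5,190,141,0,0,0,0,-5,190,141,0,0,0]

```text
time: 13.57
ee_pos: [0.541, -0.0585, 0.0395]
tcp_rot: [0.995, 0.1, -0.001, -0.0]
force: [0.5, 0.1, 0.3]
gripper_width: -0.0001
```

```bash
python3 - <<'E'
from h import *
from cell import arm
a=LY+np.pi/2
rows([(loc2w(-.015,0,.045),a),(loc2w(-.007,0,.045),a)])
print(arm.state()["ft_torque"])
E
```

```text
t 13.57 pos [ 0.541  -0.0585  0.0395] yaw 11.48 F [0.53 0.08 0.29] w -0.0001
[ 5.8 32.1 -5.5] [-0.   0.1  0. ]
[ 5.8 40.1 -5.5] [-0.   0.1  0. ]
[ 0.04538384 -0.01459221  0.01895112]
```

Request:
step_arm:
  series: [0,6,10,-6,0,0,0,0,6,20,-6,0,0,0,0,6,26,-6,0,0,0,0,6,30,-6,0,0,0,0,6,34,-6,0,0,0,0,6,36,-6,0,0,0]

```text
time: 14.07
ee_pos: [0.5546, -0.0919, 0.0464]
tcp_rot: [0.995, 0.1, 0.0, -0.001]
force: [-3.7, 14.4, 9.5]
gripper_width: 0.0003
```

```bash
python3 - <<'E'
from h import *
from cell import arm
a=LY+np.pi/2
rows([(loc2w(-.007,0,.045),a)])
print(arm.state()["ft_torque"])
c=arm.capture("top")
cv2.imwrite("pics/top8.png",cv2.resize(c["color"][180:290,290:440],None,fx=5,fy=5,interpolation=cv2.INTER_CUBIC))
E
```

```text
t 14.07 pos [ 0.5546 -0.0919  0.0464] yaw 11.49 F [-3.71 14.36  9.54] w 0.0003
[-1.   4.6  1.4] [-0.1 -0.   0. ]
[ 1.7668227   0.52624168 -0.06234722]
```

Request:
step_arm:
  series: [0,0,-10,0,0,0,0,0,0,-20,0,0,0,0,0,0,-25,5,-6,0,0,0,0,-25,10,-12,0,0,0,0,-25,13,-15,0,0,0,0,-25,13,-15,0,0,0,0,-25,13,-15,0,0]

```text
time: 14.7
ee_pos: [0.5488, -0.0665, 0.0323]
tcp_rot: [0.986, 0.101, 0.012, 0.129]
force: [-0.1, 0.2, 1.4]
gripper_width: 0.0004
```

```bash
python3 - <<'E'
from h import *
from cell import arm
s=arm.state();R0=Ro.from_quat(s["tcp_rot"]);p=s["ee_pos"]
print(R0.as_matrix()[:,2],p,s["force"])
d=R0.inv().apply(loc2w(-.008,0,.032)-p)*1000;print(d)
E
```

```text
[ 0.05045889 -0.25188594 -0.96644057] [ 0.54879376 -0.06653085  0.03232644] [-0.1181345   0.19988672  1.43227338]
[-0.38603418 28.58263425  7.93583881]
```

Request:
step_arm:
  series: [0,0,9,2.5,0,0,0,0,0,16,4.5,0,0,0,0,0,20,5.5,0,0,0,0,0,23,6.4,0,0,0,0,0,26,7.2,0,0,0,0,0,28.5,7.9,0,0,0,0,0,28.5,7.9,0,0,0]

```text
time: 15.28
ee_pos: [0.5557, -0.0981, 0.0328]
tcp_rot: [0.986, 0.099, 0.013, 0.13]
force: [-0.4, 0.5, 0.2]
gripper_width: -0.0
```

```bash
python3 - <<'E'
from h import *
from cell import arm
s=arm.state();R0=Ro.from_quat(s["tcp_rot"]);p=s["ee_pos"]
print(p,s["force"])
d=R0.inv().apply(loc2w(-.008,0,.032)-p)*1000;print(d)
E
```

```text
[ 0.55565843 -0.09810378  0.03281672] [-0.36619257  0.49945561  0.18976813]
[-0.73331226 -2.76524603  0.10435933]
```

```bash
python3 - <<'E'
from h import *
a=LY+np.pi/2
rows([(loc2w(-.1,-.02,.033),a),(loc2w(-.14,-.02,.2),a)])
print(tab(1.85,.122,.034,.2), tab(1.6,.122,.034,.2),loc2w(-.14,-.02,.2))
E
```

```text
t 15.28 pos [ 0.5557 -0.0981  0.0328] yaw 11.45 F [-0.37  0.5   0.19] w -0.0
[-20.8 -91.4 -24.7] [15. -0. -0.]
[ -20.8  -86.8 -196.3] [15. -0. -0.]
[0.6603004  0.02775861 0.2       ] [0.62952272 0.03483139 0.2       ] [0.50857484 0.02973215 0.2       ]
```

Request:
step_arm:
  series: [0,0,-30,-8,0,0,0,0,-10,-65,-17,0,0,0,0,-21,-91,-30,4,0,0,0,-21,-91,-70,8,0,0,0,-21,-90,-110,12,0,0,0,-21,-90,-150,15,0,0,0,-21,-87,-196,15,0,0,0,-21,-87,-196,15,0,0,0,-21,-87,-196,15,0,0]

```text
time: 16.03
ee_pos: [0.5105, 0.0306, 0.2038]
tcp_rot: [0.995, 0.1, 0.004, 0.001]
force: [-0.1, 0.3, 0.7]
gripper_width: 0.0005
```

```bash
python3 - <<'E'
from h import *
from cell import arm
a=LY+np.pi/2
rows([(tab(1.85,.122,.028,.2),a-1.85),(tab(1.85,.122,.028,.1),a-1.85)])
c=arm.capture("top"); pickle.dump(c,open("top9.pkl","wb"))
cv2.imwrite("pics/top9.png",cv2.resize(c["color"][160:310,240:440],None,fx=4,fy=4,interpolation=cv2.INTER_CUBIC))
E
```

```text
t 16.03 pos [0.5105 0.0306 0.2038] yaw 11.52 F [-0.14  0.34  0.67] w 0.0005
[140.4  31.1   4.9] [ -0.3  -0.4 106. ]
[139.6  30.9 104.9] [ -0.3  -0.4 106. ]
```

View pics/top9.png

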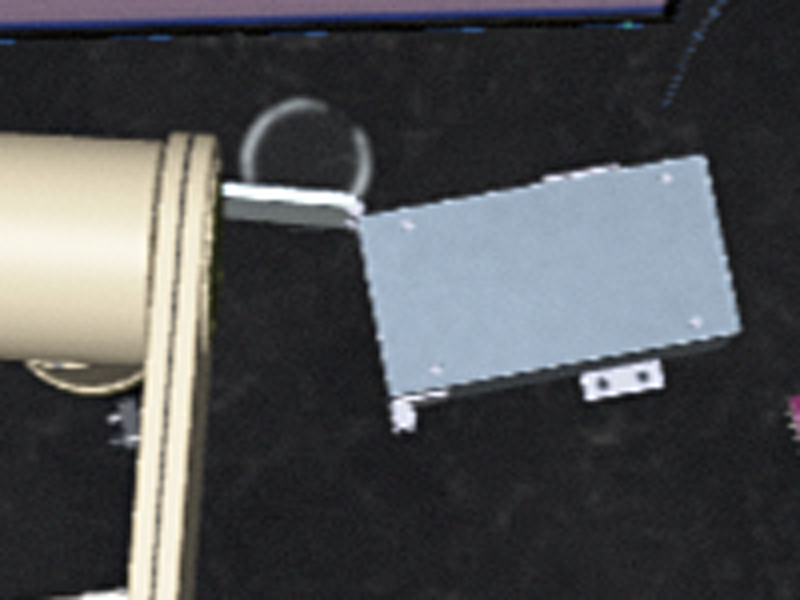

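```bash
python3 - <<'E'
from h import *
c=pickle.load(open("top7.pkl","rb")); c9=pickle.load(open("top4.pkl","rb"))
L=np.load("L.npy")
def w2l(p):
    d=np.array(p[:2])-L[:2];C,S=np.cos(L[2]),np.sin(L[2]);return np.round([C*d[0]+S*d[1],-S*d[0]+C*d[1]],4)
# top4 crop 2.85 off 170,160 : outer top edge of tab z=.134 ends ; door top outer edge z=.08
a=w2l(ray(c9,*crop((340,128),2.85,170,160),.08)); b=w2l(ray(c9,*crop((455,143),2.85,170,160),.08)); print(a,b, np.arctan2(-(a-b)[0],-(a-b)[1]))
a=w2l(ray(c9,*crop((277,112),2.85,170,160),.134)); b=w2l(ray(c9,*crop((336,119),2.85,170,160),.134)); print(a,b,np.arctan2(-(a-b)[0],-(a-b)[1]))
for th in(1.85,1.9): print([ (proj(c9,tab(th,s,.008,.134))[0]-[170,160])*2.85 for s in(.097,.147)])
y=LY+np.pi/2-1.85
rows([(tab(1.88,.122,.030,.2),y),(tab(1.88,.122,.03,.1),y)])
E
```

```text
[-0.0915  0.0963] [0.0028 0.0657] 1.884572568565094
[-0.1389  0.1078] [-0.0921  0.0932] 1.873194458776084
[array([335.68830878, 114.09419739]), array([275.35948468, 108.33671015])]
[array([336.93350691, 108.41830083]), array([277.03850561,  99.71503053])]
t 16.08 pos [0.509  0.0306 0.2009] yaw 11.52 F [-0.53 -0.05  0.  ] w -0.0
[147.1  33.8   1.4] [-1.000e-01 -2.000e-01  1.061e+02]
[146.8  33.7 101.4] [-1.000e-01 -2.000e-01  1.061e+02]
```

Request:
step_arm:
  series: [0,14,3,0,0,0,7,0,28,6,0,0,0,14,0,42,9,0,0,0,21,0,56,12,0,0,0,28,0,70,15,0,0,0,35,0,84,18,0,0,0,42,0,98,21,0,0,0,49,0,112,25,0,0,0,56,0,128,29,0,0,0,63,0,143,33,0,0,0,70]

```text
time: 16.92
ee_pos: [0.6541, 0.0267, 0.1959]
tcp_rot: [0.871, -0.491, -0.002, 0.001]
force: [-0.7, 0.8, -0.1]
gripper_width: 0.0
```

Request:
step_arm:
  series: [0,0,0,0,0,0,7,0,0,0,0,0,0,14,0,0,0,0,0,0,21,0,0,0,0,0,0,28,0,0,0,0,0,0,36,0,0,0,0,0,0,36]

```text
time: 17.42
ee_pos: [0.6534, 0.0267, 0.1961]
tcp_rot: [-0.677, 0.736, 0.002, -0.002]
force: [0.4, 0.2, 0.4]
gripper_width: 0.0001
```

```bash
python3 - <<'E'
from h import *
from cell import arm
y=LY+np.pi/2-1.85
rows([(tab(1.85,.122,.030,.2),y),(tab(1.85,.122,.03,.1),y)])
c=arm.capture("scene");I=c["color"]
cv2.imwrite("pics/s10.png",cv2.resize(I[130:280,200:400],None,fx=4,fy=4))
E
```

```text
t 17.42 pos [0.6534 0.0267 0.1961] yaw -94.84 F [0.44 0.17 0.38] w 0.0001
[-1.6 -2.8 -3.9] [ 0.3 -0.  -0.3]
[-1.6 -3.3 96.1] [ 0.3 -0.  -0.3]
```

View pics/s10.png

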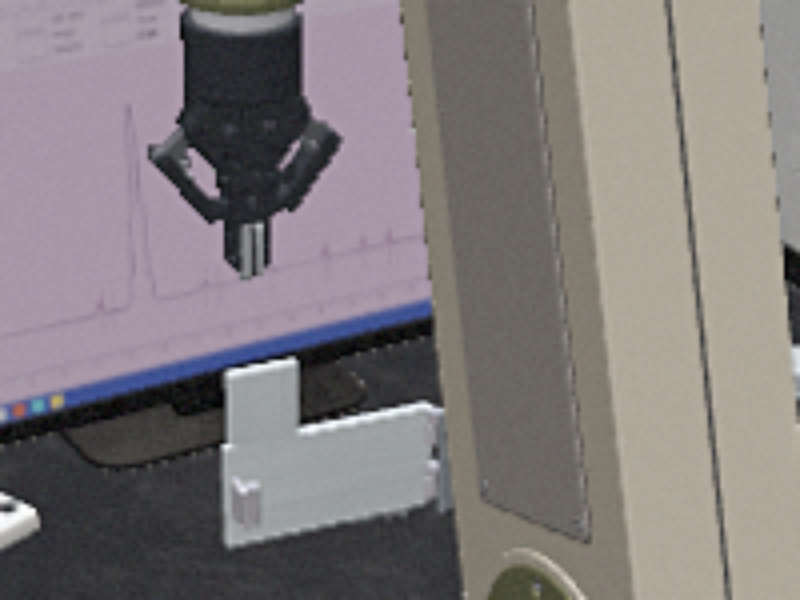

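Request:
step_arm:
  series: [0,-1,-4,20,0,0,0,0,-1,-5,40,0,0,0,0,-1,-5,60,0,0,0,0,-1,-5,80,0,0,0,0,-1,-5,92,0,0,0,0,-1,-5,96,0,0,0,0,-1,-5,96,0,0,0]

```text
time: 18.05
ee_pos: [0.6585, 0.0274, 0.1014]
tcp_rot: [-0.68, 0.734, 0.001, -0.001]
force: [0.7, -0.4, 0.3]
gripper_width: -0.0001
```

```bash
python3 - <<'E'
from h import *
from cell import arm
a=LY+np.pi/2
th=np.arange(1.85,.9,-.1)
rows([(tab(t,.122,.019,.1),a-t) for t in th])
c=arm.capture("scene");I=c["color"]
cv2.imwrite("pics/s11.png",cv2.resize(I[130:280,200:400],None,fx=4,fy=4))
E
```

```text
t 18.05 pos [0.6585 0.0274 0.1014] yaw -94.39 F [ 0.69 -0.37  0.28] w -0.0001
[-0.5 13.2  1.4] [ 0.2 -0.   0.1]
[-1.8 25.5  1.5] [ 0.2 -0.  -5.6]
[-1.9 37.9  1.5] [  0.2   0.  -11.3]
[-0.8 50.1  1.5] [  0.2   0.  -17. ]
[ 1.6 62.3  1.6] [  0.2   0.  -22.8]
[ 5.1 74.1  1.6] [  0.2   0.  -28.5]
[ 9.9 85.5  1.7] [  0.2   0.  -34.2]
[15.7 96.3  1.7] [  0.2   0.1 -40. ]
[ 22.6 106.6   1.8] [  0.2   0.1 -45.7]
[ 30.5 116.1   1.8] [  0.2   0.1 -51.4]
```

View pics/s11.png

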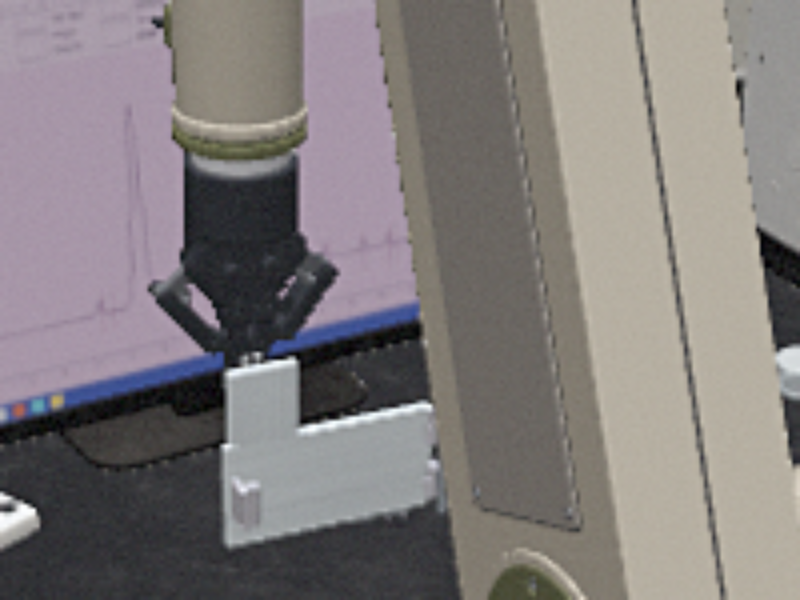

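Finger is behind the tab (outer side). Swing it shut.

Request:
step_arm:
  series: [0,0,7,1,0,0,0,0,0,13,1,0,0,0,0,-2,25,1,0,0,-6,0,-2,38,1,0,0,-11,0,-1,50,1,0,0,-17,0,2,62,1,0,0,-23,0,5,74,1,0,0,-28,0,10,85,1,0,0,-34,0,16,96,1,0,0,-40,0,22,106,1,0,0,-46]

```text
time: 18.93
ee_pos: [0.5521, 0.0138, 0.1039]
tcp_rot: [0.913, -0.408, 0.001, -0.0]
force: [1.3, 0.7, 0.8]
gripper_width: 0.0002
```

```bash
python3 - <<'E'
from h import *
a=LY+np.pi/2
th=np.arange(1.0,.2,-.08)
rows([(tab(t,.122,.019,.1),a-t) for t in th])
E
```

```text
t 18.93 pos [0.5521 0.0138 0.1039] yaw -48.16 F [1.28 0.66 0.85] w 0.0002
[-1.4  7.8  3.9] [-0.1 -0.1 -2.3]
[-2.1 17.7  3.9] [-0.1 -0.1 -6.9]
[-2.  27.6  3.9] [ -0.1  -0.1 -11.5]
[-1.2 37.4  3.8] [ -0.1  -0.1 -16.1]
[ 0.4 47.1  3.8] [ -0.1  -0.1 -20.7]
[ 2.8 56.7  3.8] [ -0.1  -0.1 -25.2]
[ 6.  66.1  3.8] [ -0.1  -0.1 -29.8]
[ 9.9 75.2  3.8] [ -0.1  -0.1 -34.4]
[14.5 83.9  3.8] [ -0.1  -0.1 -39. ]
[19.8 92.2  3.8] [ -0.1  -0.1 -43.6]
```

Request:
step_arm:
  series: [0,-1,8,3,0,0,-2,0,-2,18,4,0,0,-7,0,-2,28,4,0,0,-11,0,-1,37,4,0,0,-16,0,0,47,4,0,0,-21,0,3,57,4,0,0,-25,0,6,66,4,0,0,-30,0,10,75,4,0,0,-34,0,14,84,4,0,0,-39,0,18,90,4,0,0,-43]

```text
time: 19.77
ee_pos: [0.4993, -0.0605, 0.1026]
tcp_rot: [0.999, -0.046, 0.004, 0.001]
force: [-0.8, -0.1, 13.3]
gripper_width: -0.0001
```

```bash
python3 - <<'E'
from h import *
from cell import arm
a=LY+np.pi/2
th=[.25,.2,.16,.13,.1,.08,.06,.04,.02,0]
rows([(tab(t,.122,.019,.1),a-t) for t in th])
c=arm.capture("top")
cv2.imwrite("pics/top12.png",cv2.resize(c["color"][160:310,240:440],None,fx=4,fy=4,interpolation=cv2.INTER_CUBIC))
E
```

```text
t 19.77 pos [ 0.4993 -0.0605  0.1026] yaw -5.22 F [-0.84 -0.08 13.32] w -0.0001
[-2.9  5.9  2.6] [ 0.1 -0.4 -2.4]
[-3.4 12.   2.6] [ 0.1 -0.4 -5.2]
[-3.6 17.   2.6] [ 0.1 -0.4 -7.5]
[-3.7 20.7  2.6] [ 0.1 -0.4 -9.2]
[-3.6 24.4  2.6] [  0.1  -0.4 -11. ]
[-3.5 26.8  2.6] [  0.1  -0.4 -12.1]
[-3.3 29.3  2.6] [  0.1  -0.4 -13.3]
[-3.1 31.8  2.6] [  0.1  -0.4 -14.4]
[-2.8 34.2  2.6] [  0.1  -0.4 -15.5]
[-2.5 36.7  2.6] [  0.1  -0.4 -16.7]
```

View pics/top12.png

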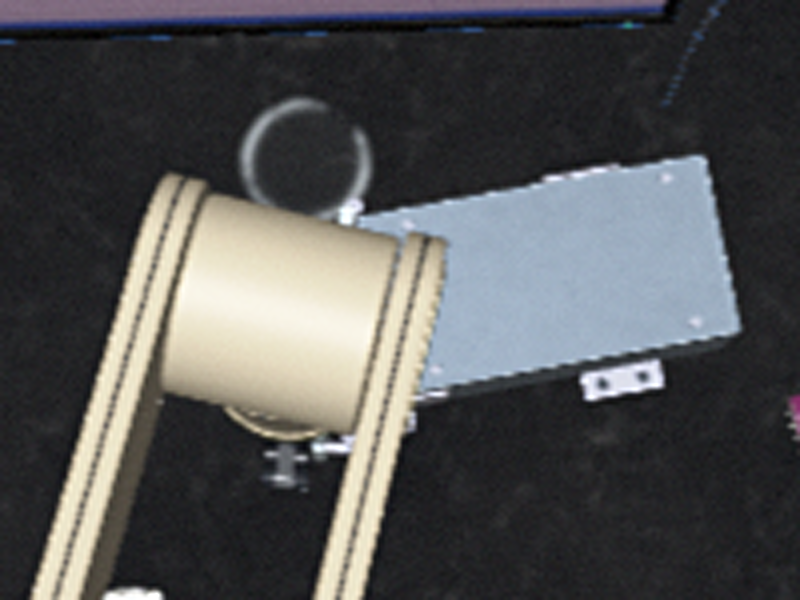

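Request:
step_arm:
  series: [0,0,-1,-2,0,0,0,0,0,-1,-4,0,0,0,0,0,-1,-4,0,0,0]

```text
time: 20.07
ee_pos: [0.4974, -0.0583, 0.1036]
tcp_rot: [0.999, -0.048, 0.001, 0.0]
force: [1.1, -0.4, -0.8]
gripper_width: -0.0001
```

```bash
python3 - <<'E'
from h import *
from cell import arm
a=LY+np.pi/2
th=[.25,.2,.16,.13,.1,.08,.06,.04,.02,0]
rows([(tab(t,.122,.019,.105),a-t) for t in th])
c=arm.capture("scene");I=c["color"]
cv2.imwrite("pics/s13.png",cv2.resize(I[150:300,260:460],None,fx=4,fy=4))
E
```

```text
t 20.07 pos [ 0.4974 -0.0583  0.1036] yaw -5.5 F [ 1.09 -0.42 -0.81] w -0.0001
[-0.8  7.9 -1.4] [ 0.  -0.1 -2.6]
[-1.3 14.  -1.4] [ 0.  -0.1 -5.5]
[-1.5 19.  -1.4] [ 0.  -0.1 -7.8]
[-1.5 22.7 -1.4] [ 0.  -0.1 -9.5]
[-1.4 26.4 -1.4] [  0.   -0.1 -11.2]
[-1.3 28.8 -1.4] [  0.   -0.1 -12.4]
[-1.1 31.3 -1.4] [  0.   -0.1 -13.5]
[-0.9 33.8 -1.4] [  0.   -0.1 -14.7]
[-0.6 36.2 -1.3] [  0.   -0.1 -15.8]
[-0.3 38.7 -1.3] [  0.   -0.1 -17. ]
```

View pics/s13.png

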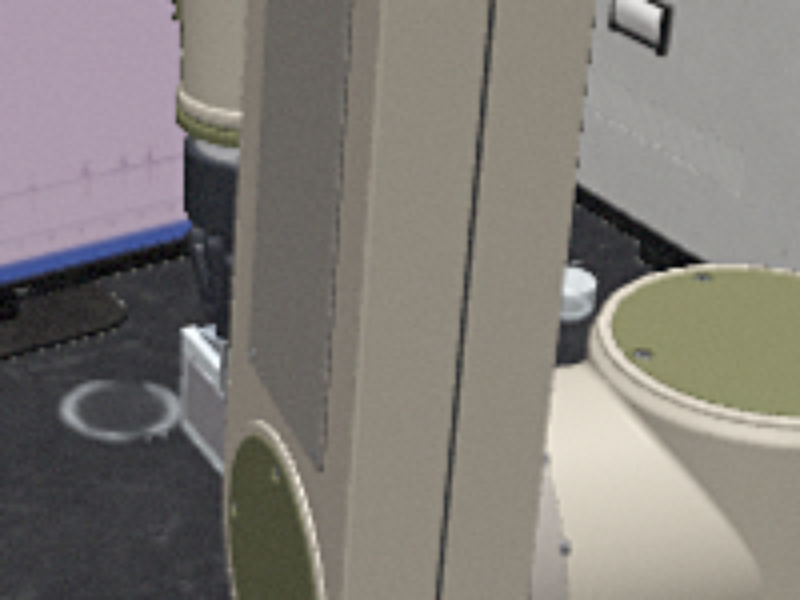

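Request:
step_arm:
  series: [0,-1,8,-1,0,0,-3,0,-1,14,-1,0,0,-6,0,-1,19,-1,0,0,-8,0,-1,23,-1,0,0,-10,0,-1,26,-1,0,0,-11,0,-1,29,-1,0,0,-12]

```text
time: 20.62
ee_pos: [0.4931, -0.0858, 0.1032]
tcp_rot: [0.998, 0.057, -0.0, -0.001]
force: [1.2, 14.2, 1.9]
gripper_width: 0.0
```

```bash
python3 - <<'E'
from h import *
a=LY+np.pi/2
rows([(tab(t,.122,.019,.105),a-t) for t in (.08,.06,.04,.02,0)])
E
```

```text
t 20.62 pos [ 0.4931 -0.0858  0.1032] yaw 6.55 F [ 1.17 14.24  1.89] w 0.0
[ 0.2  1.2 -1.8] [-0.2  0.  -0.3]
[-0.2  3.6 -1.8] [-0.2  0.  -1.5]
[-0.5  6.1 -1.8] [-0.2  0.  -2.6]
[-0.7  8.5 -1.8] [-0.2  0.  -3.8]
[-0.9 11.  -1.8] [-0.2  0.  -4.9]
```

Request:
step_arm:
  series: [0,0,2,-1,0,0,-1,0,0,4,-1,0,0,-2,0,0,6,-1,0,0,-3]

```text
time: 20.87
ee_pos: [0.4927, -0.0898, 0.1033]
tcp_rot: [0.996, 0.084, -0.001, -0.003]
force: [-3.9, 13.8, 1.1]
gripper_width: 0.0
```

```bash
python3 - <<'E'
from h import *
a=LY+np.pi/2
rows([(tab(t,.122,.019,.105),a-t) for t in (.04,.02,0)])
E
```

```text
t 20.87 pos [ 0.4927 -0.0898  0.1033] yaw 9.59 F [-3.89 13.79  1.14] w 0.0
[ 0.2  2.2 -1.8] [-0.4  0.1  0.4]
[-0.1  4.6 -1.8] [-0.4  0.1 -0.7]
[-0.5  7.1 -1.8] [-0.4  0.1 -1.9]
```

Request:
step_arm:
  series: [0,0,2,0,0,0,-0.5,0,0,3,0,0,0,-0.5,0,0,4,0,0,0,-1]

```text
time: 21.12
ee_pos: [0.4936, -0.0961, 0.1035]
tcp_rot: [0.996, 0.092, -0.001, -0.001]
force: [0.7, 0.2, -1.2]
gripper_width: -0.0003
```

```bash
python3 - <<'E'
from h import *
a=LY+np.pi/2
rows([(tab(t,.122,.019,.105),a-t) for t in (.04,.02,0)])
E
```

```text
t 21.12 pos [ 0.4936 -0.0961  0.1035] yaw 10.53 F [ 0.66  0.16 -1.23] w -0.0003
[ 0.4 -4.2 -1.5] [-0.1  0.1  1.4]
[ 0.  -1.8 -1.5] [-0.1  0.1  0.2]
[-0.3  0.6 -1.5] [-0.1  0.1 -0.9]
```

Request:
step_arm:
  series: [0,0,2,0,0,0,0,0,0,2,0,0,0,0]

```text
time: 21.28
ee_pos: [0.4942, -0.0974, 0.1038]
tcp_rot: [0.996, 0.092, -0.001, -0.002]
force: [-2.8, 10.4, -0.1]
gripper_width: 0.0
```

Request:
step_arm:
  series: [0,0,-10,0,0,0,0,0,0,-25,0,0,0,0,0,0,-35,-30,0,0,0,0,0,-40,-70,0,0,0,0,0,-60,-110,0,0,0,0,0,-100,-110,0,0,0,0,0,-140,-110,0,0,0,0,0,-180,-110,0,0,0,0,0,-220,-110,0,0,0,0,0,-260,-110,0,0,0]

```text
time: 22.12
ee_pos: [0.4473, 0.1584, 0.2152]
tcp_rot: [0.996, 0.091, 0.001, 0.0]
force: [1.3, 0.1, 0.4]
gripper_width: -0.0001
```

Request:
step_arm:
  series: [0,0,-30,0,0,0,0,0,0,-40,0,0,0,0,0,0,-40,0,0,0,0,0,0,-40,0,0,0,0]

```text
time: 22.45
ee_pos: [0.4404, 0.1959, 0.2146]
tcp_rot: [0.996, 0.092, 0.0, 0.0]
force: [1.1, -0.8, -0.4]
gripper_width: 0.0001
```

```bash
python3 - <<'E'
from h import *
from cell import arm
rows([])
c=arm.capture("top");pickle.dump(c,open("top14.pkl","wb")); s=arm.capture("scene")
cv2.imwrite("pics/top14.png",c["color"])
cv2.imwrite("pics/c14.png",cv2.resize(c["color"][170:290,290:450],None,fx=5,fy=5,interpolation=cv2.INTER_CUBIC))
cv2.imwrite("pics/s14.png",s["color"])
E
```

```text
t 22.45 pos [0.4404 0.1959 0.2146] yaw 10.59 F [ 1.09 -0.8  -0.36] w 0.0001
```

View pics/c14.png

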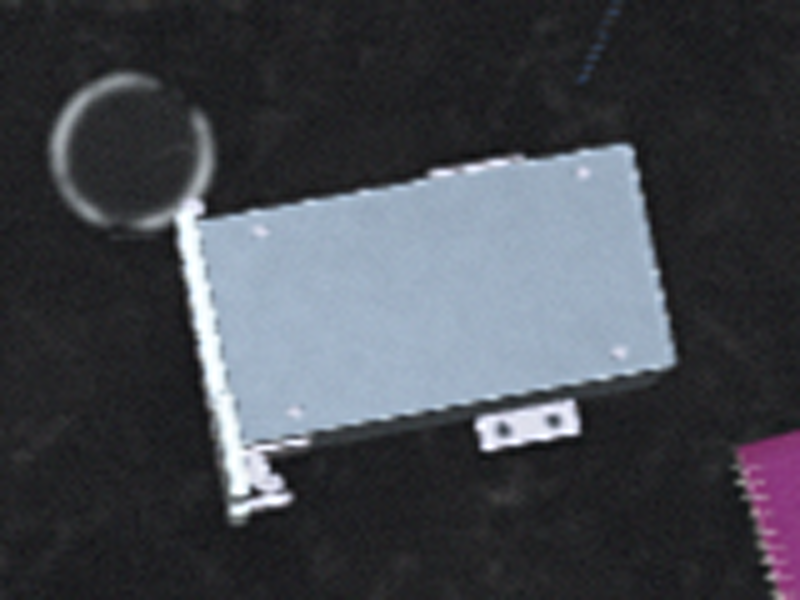

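View pics/s14.png

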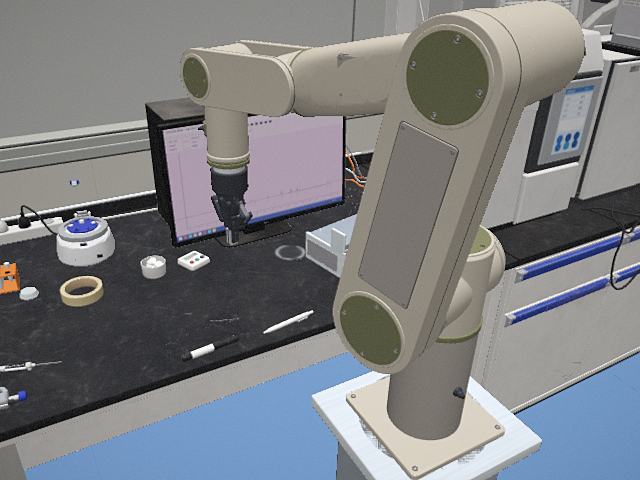

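View pics/top14.png

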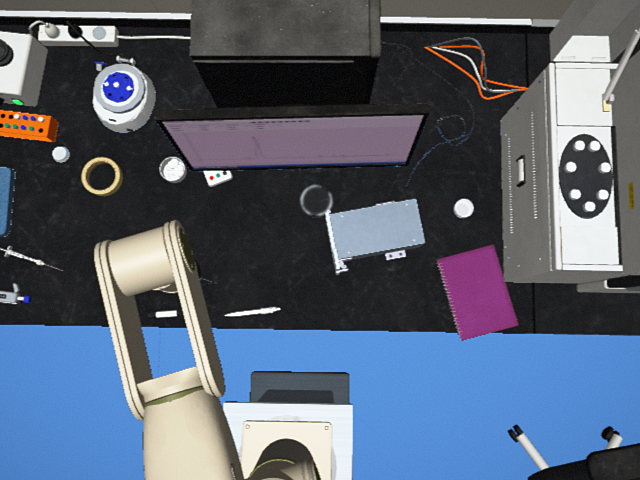

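```bash
python3 - <<'E'
import pickle,numpy as np
a=pickle.load(open("top0.pkl","rb"))["color"].astype(int);b=pickle.load(open("top14.pkl","rb"))["color"].astype(int)
print(np.abs(a-b)[170:290,290:450].mean(), np.abs(a-b)[170:290,290:450].max())
from cell import arm
print(arm.hand_in())
E
```

```text
2.5166319444444443 54
the job is handed in; nothing more can be done
None
```

The rack is standing in the locker and the door is snapped shut. I handed the job in at about 22.5 s; no verdict comes back.

- **Opening:** I hooked the closed fingers behind the pull and swung the door to about 1.85 rad. Force on the tool read about 20 N while the door was going through the catch.
- **Rack:** I gripped it near one end, slid it in along the locker's axis, and pushed the end wall with the closed fingers. The upright push stalled twice, at about 26 N and 17 N, most likely because the fingers met the roof edge at the mouth. I then tilted the tool 15° and pushed the rack home without noticeable force.
- **Closing:** I pressed the pull's outer face until the catch snapped. That took about 14 N, then a 10 N press to confirm.

**Last checks:**
- In the final top picture the door and pull lie where they did at the start.
- Before closing, no part of the rack showed outside the mouth. By the finger position, its near end was about 5 mm inside. I could not look at it again after the door shut.
- The tub, timer, pen, notebook and beaker look unmoved. The arm partly hides the marker in the top view, but it shows in place in the scene view.
- The gripper was clear of everything at hand-in.

**One oddity:** while the door was closing, an upward force of about 13 N appeared for a moment. Raising the tool slightly cleared it, and I did not find the cause.

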